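# Line up the bottles and glassware by height

### The job

From the group of things at the right, line up the measuring cylinder, the red-capped brown bottle, the black-capped brown bottle and the small beaker by height on the board, one standing upright in the middle of each rubber disc: the tallest on the disc next to the red button, and on down to the shortest at the white button. Drop and tip none of them, and leave the small white bottle where it stands.

Things in the scene. Friction and masses are not known exactly. Their poses are not given: they have to be found in the camera images.
- cylinder: the nearer measuring cylinder, a slender clear tube with a blue foot and a blue ring near the top (a like one stands far back on the worktop and is no part of the job): 195 mm high, tube 28 mm diameter from 8 mm up, six-sided foot 54 x 62 mm and 8 mm thick, about 0.09 kg; can be gripped across the tube. Starts standing on the worktop to the right of the board. Origin: centre of its underside; z is its upright axis (yaw means nothing). 
- bottle_red_cap: the middle-sized brown bottle with a red cap: 60 mm diameter, 126 mm high, about 0.24 kg; straight-sided up to 76 mm, sloping shoulder above; cap 35 mm diameter from 110 to 126 mm height, fixed, may be gripped. Starts standing on the worktop to the right of the board. Origin: centre of its underside; z is its upright axis (yaw means nothing). 
- bottle_black_cap: the small brown bottle with a black cap: 51 mm diameter, 106 mm high, about 0.16 kg; straight-sided up to 63 mm, sloping shoulder above; cap 30 mm diameter from 90 to 106 mm height, fixed, may be gripped. Starts standing on the worktop to the right of the board. Origin: centre of its underside; z is its upright axis (yaw means nothing). 
- beaker: the small clear glass beaker with a pale blue filling: 50 mm outside diameter at the wall, 54 to 60 mm over the flared rim and its pouring lip, 70 mm high, hollow, wall about 3 mm, about 0.08 kg; can be gripped across the outside. Starts standing on the worktop to the right of the board. Origin: centre of its underside; z is its upright axis (yaw means nothing). 
- disc_1: The leftmost (+y) of four like flat black rubber discs, diameter 78 mm, 3 mm thick, fixed in a row with 88 mm between centres along a low pale wooden board (420 x 105 mm, 12 mm high, not listed); the disc's top is 15 mm above the worktop. Origin: centre of its underside, 3 mm below its top; y points along the row to disc_1's end, x across the row away from the robot.
- disc_2: The second from the left of four like flat black rubber discs, diameter 78 mm, 3 mm thick, fixed in a row with 88 mm between centres along a low pale wooden board (420 x 105 mm, 12 mm high, not listed); the disc's top is 15 mm above the worktop. Origin: centre of its underside, 3 mm below its top; y points along the row to disc_1's end, x across the row away from the robot.
- disc_3: The third from the left of four like flat black rubber discs, diameter 78 mm, 3 mm thick, fixed in a row with 88 mm between centres along a low pale wooden board (420 x 105 mm, 12 mm high, not listed); the disc's top is 15 mm above the worktop. Origin: centre of its underside, 3 mm below its top; y points along the row to disc_1's end, x across the row away from the robot.
- disc_4: The rightmost (-y) of four like flat black rubber discs, diameter 78 mm, 3 mm thick, fixed in a row with 88 mm between centres along a low pale wooden board (420 x 105 mm, 12 mm high, not listed); the disc's top is 15 mm above the worktop. Origin: centre of its underside, 3 mm below its top; y points along the row to disc_1's end, x across the row away from the robot.
- red_button: red round button, 30 mm diameter, 10 mm high, fixed on the board beyond one of the two end discs, 58 mm from that disc's centre; a white button of the same shape marks the other end. Which end is red changes. Origin: centre of its underside.
- bottle_small_white: bystander: the small white bottle with a blue cap, 51 mm diameter, 106 mm high, standing loose among the things to be moved. Origin: centre of its underside. (A grey timer, 240 mm high to the tip of its lever, is fixed on the worktop between this group and the row, at least 70 mm from the centre of disc_4: carry things over it or in front of it.)
Things that resemble listed ones, but are neither listed nor needed, are in the scene too. Leave any purple look-alike of the bottle_black_cap alone.

How it is judged:
By the outcome, as a careful person would: the job done as asked, in the order asked, and still so for the second after the job is handed in, with the robot touching nothing.
It also fails if it takes over 134 s, if anything falls off the work surface, if the arm or the gripper's body presses on something with over 40 N, if the wrist force passes 120 N, or if a joint passes its speed limit or range.

### The arm

A 6-joint arm with a two-finger parallel gripper is mounted at the origin on a cart in front of the work surface, level with it; the furniture and walls round the work are solid. World frame = base frame: x ahead of the robot, y to its left, z up, the work surface at z = 0. Lengths are in m, angles in degrees, forces in N, time in s.
With the tool pointing down it reaches from about 0.375 to 0.9 m from the base axis. Payload 3.1 kg.
Tool frame: the origin (TCP) lies on the centre line of the jaws, within the pads' length; the fingertips stand 25 mm ahead of it and the grasp point (between the pads) lies 6 mm ahead of it; z points along the fingers, y is the line along which they close (so a half turn about z gives the same grasp; the last joint's range is limited). The gripper opens to 87 mm and grips with 3 to 60 N. Pads are 19 mm wide; open, the fingers measure 117 mm over their backs; the gripper's body (75 mm by 190 mm) begins 51 mm behind the grasp point.
Start: joints at [-76.748, 30.224, 82.088, -0, 67.689, -10.227], TCP at [0.249, -0.573, 0.248] pointing down, gripper open.
Joint ranges: [-176.69, 176.69], [-43.24, 126.21], [12.49, 139.97], [-82, 262], [0, 151.66], [-163.58, 163.58]. Speed limits (degrees/s): [159.86, 159.86, 180, 180, 180, 180].

### API

Orientations are given as a 3x3 rotation matrix whose columns are the frame's x, y, z axes.
In Python, from rig import * gives the robot as it stands.
- The arm moves only by the tool step_arm, never from a script. Its argument "steps" is a list of rows, each a list of 7 numbers: the shift along the tool's x, y, z normalised to -1 to 1, where 1 is 0.3 m, then the turn, a rotation vector about the tool's x, y, z normalised to -1 to 1, where 1 is 45 degrees, then the gripper's target within -1 to 1 (shut at 1, half-way at 0, fully open at -1). A call has 1 to 8 rows; each row is the pose to reach, as a shift and turn from the pose commanded when the call began, along the tool's axes at that moment; what a row does not reach only later rows make up. A row lasts 1/12 s, in which the tool goes at most 41.7 mm and 7.16 degrees, less where a joint would pass 70% of its speed; a pose out of reach is approached as far as the arm can. A call with a number of a shift or a turn outside -1 to 1 is refused whole. A call with a gripper value outside its range is refused whole. The fingers move at their own pace and stop on an object; the grip force is fixed at half the most. Time passes only in rows, so rows that repeat a pose let the fingers close. It gives the time, the measured TCP pose, the force, the opening and the grip force at its end, in the units of the state.
- read_state(): the state, without advancing time (a new reading comes with each control period).
- capture(name): name is "side" or "top" or "wrist"; returns a dict with "image" (384x512x3 uint8, red, green, blue), "vertical_fov" (degrees; the focal length in pixels is half the picture's height over the tangent of half this angle, whatever the lens; pixels are square), "cx", "cy" (the principal point, pixels), "world_from_camera" (4x4, takes a point from camera to world coordinates); the wrist camera has in their place "T_tool_cam" (4x4, takes a point from camera to tool coordinates, whose origin is the TCP and whose axes are the flange's). Camera axes: x right, y down, z forward; pixel columns grow to the right and rows downward; lengths in m; the calibration is good to about 2 mm. A picture is of the moment at which its call begins: read the wrist's pose just before it. There is no depth.
- hand_in(): hands the job in; it is judged then, once.
The state is a dict: "time_s": time; "joint_positions": joint angles; "qvel": joint speeds; "tau": joint torques, N m; "position": TCP position; "tcp_rot": TCP orientation; "force": force on the tool from outside, world axes, zero at the start; "moment": the same for the moment, N m; "opening": opening from 0.0 (shut) to 1.0 (fully open); "grasp_force": force on a finger pad.
Only numpy, scipy, OpenCV 4.12 (cv2) and the standard library are available. Lean on these libraries where they do the work, as an engineer would, in place of code of your own. Each camera call takes 0.05 s, during which the arm holds its last target. There are 200 camera calls.

## Working session

There is one attempt and no reset: what is moved stays moved. The work goes in short steps, Python scripts to look and compute and a tool call to move; the robot and the scene stay as the last step left them, time stands still between calls to the robot, and variables do not carry over. Pictures are saved under pics/ and viewed, at most 14 in all, crops included, and the job is handed in when it is done.

Besides the shell and the picture viewer there is one more tool, called after "Request:" as name(argument=value, ...) on one line, values as JSON. step_arm: Moves the arm, as the interface text tells. Scaled input: -1 to 1 covers 0.3 m each way for a shift and 45 degrees each way for a turn. Its arguments: {"type":"object","properties":{"steps":{"type":"array"}},"required":["steps"]}

```bash
mkdir -p pics; cat > h.py <<'E'
from rig import *
import numpy as np, cv2
np.set_printoptions(precision=4,suppress=True)
def cam(n):
    s=read_state(); c=capture(n)
    im=cv2.cvtColor(c["image"],cv2.COLOR_RGB2BGR)
    if n=="wrist":
        T=np.eye(4);T[:3,:3]=s["tcp_rot"];T[:3,3]=s["position"];W=T@np.array(c["T_tool_cam"])
    else: W=np.array(c["world_from_camera"])
    f=192/np.tan(np.radians(c["vertical_fov"])/2)
    return im,dict(W=W,f=f,cx=c["cx"],cy=c["cy"])
def ray(k,u,v,z):
    d=k["W"][:3,:3]@np.array([(u-k["cx"])/k["f"],(v-k["cy"])/k["f"],1]);o=k["W"][:3,3]
    return o+d*(z-o[2])/d[2]
def proj(k,p):
    q=np.linalg.inv(k["W"])@np.append(p,1);return q[:2]/q[2]*k["f"]+[k["cx"],k["cy"]]
E
python3 - <<'E'
from h import *
import pickle
K={}
for n in("top","side","wrist"):
    im,k=cam(n);K[n]=k;cv2.imwrite(f"pics/{n}0.png",im)
    cv2.imwrite(f"pics/{n}0b.png",cv2.resize(im,(800,600),interpolation=cv2.INTER_CUBIC))
    print(n,k)
pickle.dump(K,open("K.pkl","wb"))
s=read_state();print(s["position"],s["tcp_rot"],s["opening"])
E
```

```text
top {'W': array([[-0.0157, -0.9914,  0.1296,  0.3084],
       [-0.9998,  0.0172,  0.01  ,  0.0221],
       [-0.0122, -0.1294, -0.9915,  1.6313],
       [ 0.    ,  0.    ,  0.    ,  1.    ]]), 'f': np.float64(476.55035085130766), 'cx': 250.86191443298088, 'cy': 191.6155037005142}
side {'W': array([[-0.9923, -0.06  ,  0.1084,  0.3401],
       [-0.1223,  0.6135, -0.7801,  1.3417],
       [-0.0197, -0.7874, -0.6162,  1.0708],
       [ 0.    ,  0.    ,  0.    ,  1.    ]]), 'f': np.float64(483.45296205819625), 'cx': 253.16891197839564, 'cy': 192.35258252121878}
wrist {'W': array([[ 0.3979, -0.8875, -0.2324,  0.3127],
       [-0.9174, -0.3857, -0.0978, -0.5455],
       [-0.0029,  0.2521, -0.9677,  0.385 ],
       [ 0.    ,  0.    ,  0.    ,  1.    ]]), 'f': np.float64(273.8519227900787), 'cx': 255.62593721254203, 'cy': 191.39763321147908}
[ 0.2489 -0.5727  0.2468] [[ 0.9172  0.3984 -0.0004]
 [ 0.3984 -0.9172  0.0017]
 [ 0.0003 -0.0017 -1.    ]] 0.9980342340768915
```

View pics/top0b.png

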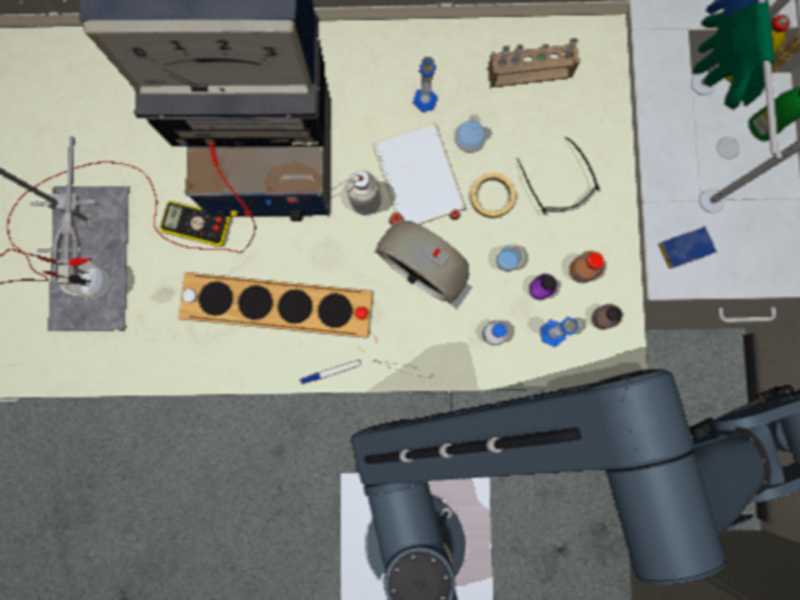

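View pics/side0b.png

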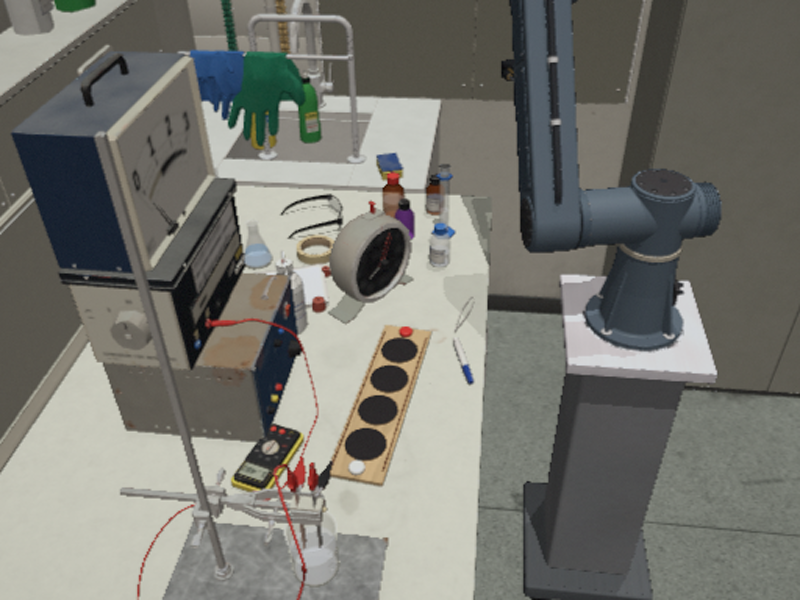

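The red button is at the right end (361,312 in the 800x600 top view). So the order is cylinder→disc_4, red cap→disc_3, black cap→disc_2 and beaker→disc_1. The group is at about x 480–625, y 240–345. Next I'll look at enlarged crops.

```bash
python3 - <<'E'
import cv2
im=cv2.imread("pics/top0.png")
cv2.imwrite("pics/c1.png",cv2.resize(im[145:235,300:420],(800,600),interpolation=cv2.INTER_CUBIC))
cv2.imwrite("pics/c2.png",cv2.resize(im[165:225,110:245],(800,356),interpolation=cv2.INTER_CUBIC))
E
```

```text
(no output)
```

View pics/c1.png

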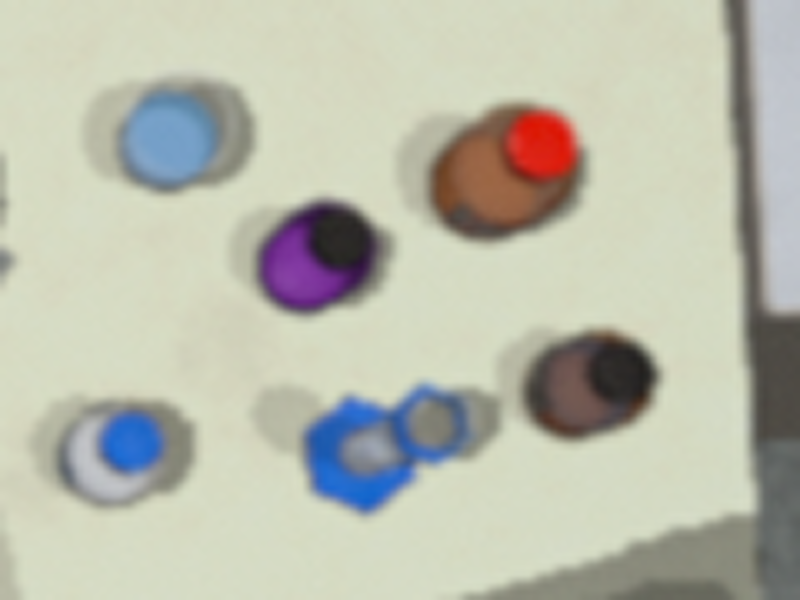

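View pics/c2.png

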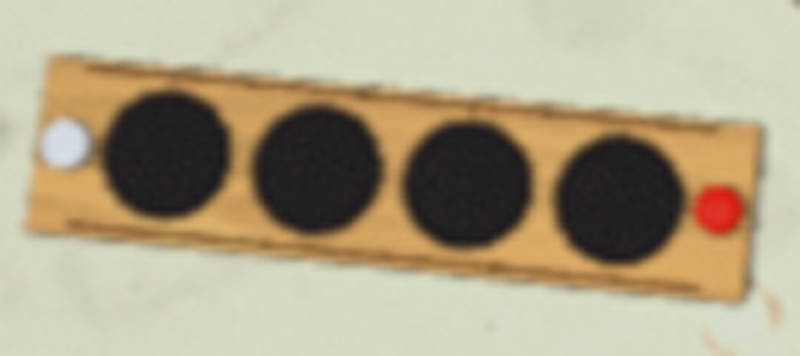

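View pics/wrist0b.png

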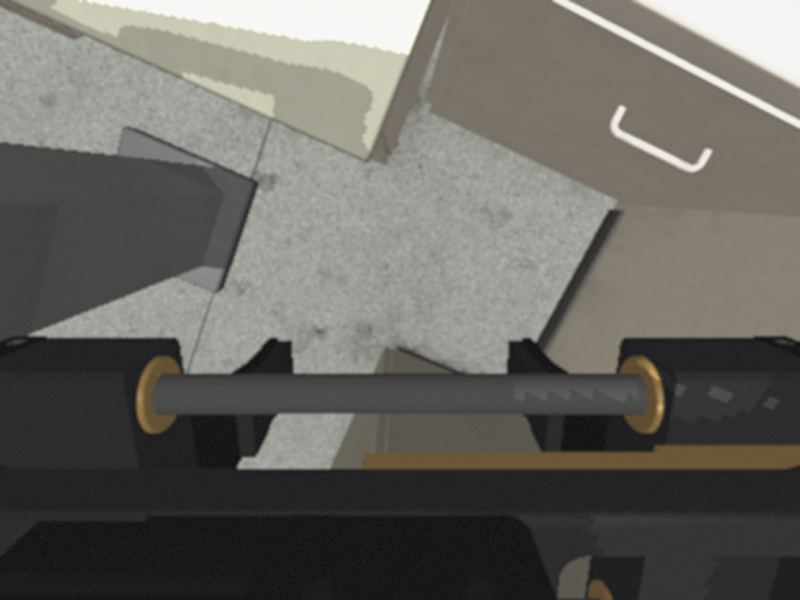

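```bash
cat >> h.py <<'E'
def moves(tgt,s=None):
    s=s or read_state();R=np.array(s["tcp_rot"]);return R.T@(np.array(tgt)-s["position"])/0.3
E
python3 - <<'E'
from h import *
import pickle
k=pickle.load(open("K.pkl","rb"))["top"]
def c(U,V,z,s,o): return ray(k,o[0]+(U+.5)/s-.5,o[1]+(V+.5)/s-.5,z)[:2]
a=(800/120,(300,145)); b=(800/135,(110,165))
P={n:c(*uvz,*a) for n,uvz in dict(cylring=(430,423,.19),cylfoot=(360,455,.006),red=(542,145,.126),black=(621,373,.106),beaker=(168,138,.05),white=(131,442,.106),purple=(341,237,.106)).items()}
D=[c(U,V,.015,*b) for U,V in((167,155),(318,170),(468,184),(619,200))]
for n in P: print(n,P[n])
D=np.array(D);m=D.mean(0);d=(D[0]-D[3]);d/=np.linalg.norm(d)
print(D,np.linalg.norm(D[0]-D[3])/.088,"dir",d,np.degrees(np.arctan2(-d[0],d[1])))
F=[m+d*.088*t for t in(1.5,.5,-.5,-1.5)];print(np.array(F))
# timer top/foot points, 800x600 px
for u,v,z in((468,265,.13),(467,290,.1),(455,305,0),(380,245,.1),(440,225,.15)): print("timer",ray(k,u*.64,v*.64,z))
print("start->cyl above", moves([*P["cylfoot"],.30]))
E
```

```text
cylring [ 0.4407 -0.3053]
cylfoot [ 0.4418 -0.3106]
red [ 0.5794 -0.3796]
black [ 0.471  -0.4171]
beaker [ 0.6001 -0.2119]
white [ 0.4417 -0.1806]
purple [ 0.5396 -0.2856]
[[0.5294 0.4265]
 [0.5191 0.3388]
 [0.5094 0.2519]
 [0.4986 0.1647]] 2.995556973114519 dir [0.1166 0.9932] -6.693162088612663
[[0.5295 0.4266]
 [0.5193 0.3392]
 [0.509  0.2518]
 [0.4987 0.1644]]
timer [ 0.5728 -0.1191  0.13  ]
timer [ 0.5255 -0.1184  0.1   ]
timer [ 0.5067 -0.1001  0.    ]
timer [0.6238 0.0609 0.1   ]
timer [ 0.6527 -0.0628  0.15  ]
start->cyl above [ 0.9378 -0.5455 -0.1762]
```

Bottle pattern as expected; the discs are 88 mm apart, with the row yawed about -6.7°. I'll move to a hover that shows the whole group.

Request:
step_arm(steps=[[0.3,-0.1,-0.4,0,0,-0.5,-1],[0.6,-0.26,-0.4,0,0,-1,-1],[0.6,-0.26,-0.4,0,0,-1,-1],[0.6,-0.26,-0.4,0,0,-1,-1],[0.6,-0.26,-0.4,0,0,-1,-1],[0.6,-0.26,-0.4,0,0,-1,-1],[0.6,-0.26,-0.4,0,0,-1,-1]])

```text
time_s: 0.73
position: [0.3866, -0.4269, 0.3708]
tcp_rot: [[0.357, 0.934, 0.004], [0.934, -0.357, -0.003], [-0.001, 0.005, -1.0]]
force: [-1.5, -1.3, 0.1]
opening: 1.001
grasp_force: 0.0
```

```bash
python3 - <<'E'
from h import *
s=read_state();print(s["position"],s["tcp_rot"],moves([.52,-.37,.37]),s["joint_positions"],s["time_s"],s["force"])
E
```

```text
[ 0.3866 -0.4269  0.3708] [[ 0.3574  0.9339  0.0045]
 [ 0.9339 -0.3574 -0.0029]
 [-0.0011  0.0052 -1.    ]] [0.3361 0.3475 0.0042] [-59.0166  19.4928  80.0118   0.137   80.2237 -38.0971] 0.7333 [-1.5422 -1.271   0.1358]
```

Request:
step_arm(steps=[[0.15,0.15,0,0,0,-0.2,-1],[0.336,0.347,0,0,0,-0.467,-1],[0.336,0.347,0,0,0,-0.467,-1],[0.336,0.347,0,0,0,-0.467,-1],[0.336,0.347,0,0,0,-0.467,-1],[0.336,0.347,0,0,0,-0.467,-1],[0.336,0.347,0,0,0,-0.467,-1]])

```text
time_s: 1.32
position: [0.5161, -0.3744, 0.3671]
tcp_rot: [[0.009, 1.0, -0.002], [1.0, -0.009, 0.0], [0.0, -0.002, -1.0]]
force: [-1.4, 0.3, -0.4]
opening: 0.996
grasp_force: 0.0
```

```bash
python3 - <<'E'
from h import *
import pickle
im,k=cam("wrist");pickle.dump(k,open("kw1.pkl","wb"))
P=dict(cyl=(.441,-.308,.195),red=(.579,-.380,.126),black=(.471,-.417,.106),beaker=(.600,-.212,.07),white=(.4417,-.1806,.106),purple=(.54,-.286,.106))
for n,p in P.items(): print(n,proj(k,p)*1.5625, proj(k,(*p[:2],0))*1.5625)
cv2.imwrite("pics/w1.png",cv2.resize(im,(800,600),interpolation=cv2.INTER_CUBIC))
E
```

```text
cyl [291.3788 192.3836] [333.0676 190.5292]
red [468.9391 272.3577] [452.2855 251.9924]
black [353.0194 306.9803] [362.2573 283.3009]
beaker [487.7857  82.7389] [474.946   98.0028]
white [307.2302  33.0416] [327.93    67.6692]
purple [424.9706 164.7755] [419.5951 169.6058]
```

View pics/w1.png

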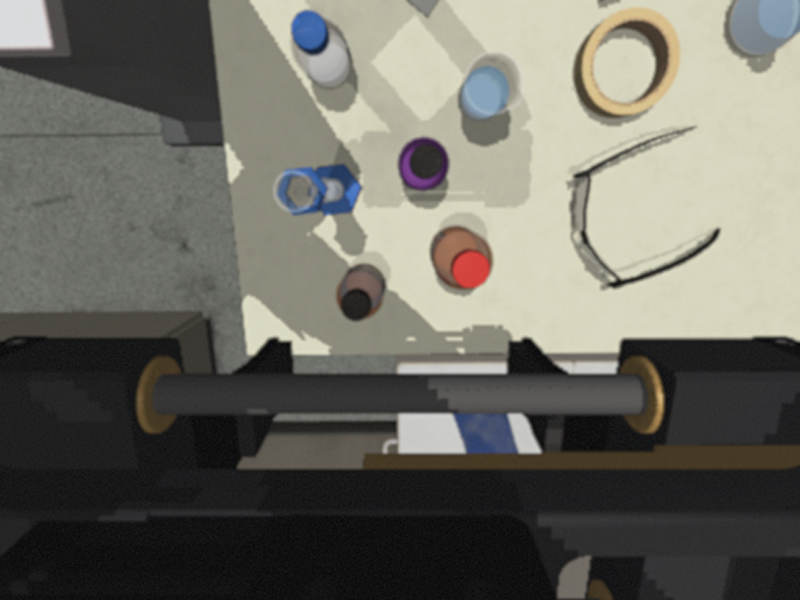

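The picture shows the cylinder ring at (299,191) and its foot at about (334,190). The red cap is at (471,269), the black cap at (356,304) and the beaker fill at (486,92). All are within a few mm of the estimates.

```bash
python3 - <<'E'
from h import *
import pickle
k=pickle.load(open("kw1.pkl","rb"))
r=lambda u,v,z:ray(k,(u+.5)*.64-.5,(v+.5)*.64-.5,z)[:2]
for n,u,v,z in(("ring195",299,191,.195),("ring180",299,191,.18),("foot",334,190,.006),("red",471,269,.126),("black",356,304,.106),("beaker.07",486,92,.07),("beaker.05",486,92,.05)):print(n,r(u,v,z))
print(moves([.443,-.309,.25]),moves([.443,-.309,.158]))
E
```

```text
ring195 [ 0.4462 -0.3069]
ring180 [ 0.4428 -0.307 ]
foot [ 0.4427 -0.3071]
red [ 0.5805 -0.3767]
black [ 0.4737 -0.4137]
beaker.07 [ 0.5984 -0.2196]
beaker.05 [ 0.6021 -0.2157]
[ 0.2167 -0.2443  0.3913] [ 0.2166 -0.2439  0.6979]
```

Request:
step_arm(steps=[[0.11,-0.12,0.2,0,0,0,-1],[0.22,-0.244,0.3,0,0,0,-1],[0.22,-0.244,0.39,0,0,0,-1],[0.22,-0.244,0.39,0,0,0,-1],[0.22,-0.244,0.5,0,0,0,-1],[0.22,-0.244,0.6,0,0,0,-1],[0.22,-0.244,0.695,0,0,0,-1],[0.22,-0.244,0.695,0,0,0,-1]])

```text
time_s: 2.03
position: [0.4404, -0.306, 0.1547]
tcp_rot: [[0.011, 1.0, -0.008], [1.0, -0.011, 0.008], [0.008, -0.008, -1.0]]
force: [-0.6, 1.0, 0.9]
opening: 1.0
grasp_force: 0.0
```

Request:
step_arm(steps=[[0,0,0,0,0,0,-0.3],[0,0,0,0,0,0,0.3],[0,0,0,0,0,0,1],[0,0,0,0,0,0,1],[0,0,0,0,0,0,1],[0,0,0,0,0,0,1],[0,0,0,0,0,0,1],[0,0,0,0,0,0,1]])

```text
time_s: 2.7
position: [0.4444, -0.3077, 0.1594]
tcp_rot: [[0.009, 1.0, 0.0], [1.0, -0.009, -0.0], [-0.0, 0.0, -1.0]]
force: [0.4, 0.1, -0.4]
opening: 0.478
grasp_force: 0.0
```

Request:
step_arm(steps=[[0,0,0,0,0,0,1],[0,0,0,0,0,0,1],[0,0,0,0,0,0,1],[0,0,0,0,0,0,1],[0,0,0,0,0,0,1],[0,0,0,0,0,0,1]])

```text
time_s: 3.2
position: [0.4442, -0.3076, 0.1589]
tcp_rot: [[0.009, 1.0, -0.0], [1.0, -0.009, 0.0], [0.0, -0.0, -1.0]]
force: [-1.1, -0.5, -1.3]
opening: 0.308
grasp_force: 30.0
```

```bash
python3 - <<'E'
from h import *
s=read_state();print(s["position"],s["tcp_rot"],s["opening"],s["grasp_force"],s["force"])
E
```

```text
[ 0.4442 -0.3076  0.1589] [[ 0.0088  1.     -0.0003]
 [ 1.     -0.0088  0.0004]
 [ 0.0004 -0.0003 -1.    ]] 0.30828733943405195 29.961408244198537 [-1.0527 -0.5373 -1.2954]
```

Request:
step_arm(steps=[[0,0,-0.06,0,0,0,1],[0,0,-0.18,0,0,0,1],[0,0,-0.3,0,0,0,1],[0,0,-0.43,0,0,0,1],[0,0,-0.56,0,0,0,1],[0,0,-0.69,0,0,0,1],[0,0,-0.82,0,0,0,1],[0,0,-0.93,0,0,0,1]])

```text
time_s: 3.87
position: [0.4442, -0.3075, 0.441]
tcp_rot: [[0.009, 1.0, 0.002], [1.0, -0.009, -0.002], [-0.002, 0.002, -1.0]]
force: [1.3, 0.3, -2.2]
opening: 0.308
grasp_force: 30.0
```

Request:
step_arm(steps=[[0.05,0,0,0,0,0,1],[0.15,0,0,0,0,0,1],[0.27,0,0,0,0,0,1],[0.39,0.02,0,0,0,0,1],[0.51,0.04,0,0,0,0,1],[0.63,0.06,0,0,0,0,1],[0.72,0.08,0,0,0,0,1],[0.78,0.09,0,0,0,0,1]])

```text
time_s: 4.53
position: [0.4728, -0.0708, 0.4374]
tcp_rot: [[0.006, 1.0, -0.001], [1.0, -0.006, 0.002], [0.002, -0.001, -1.0]]
force: [0.1, -0.0, -0.7]
opening: 0.313
grasp_force: 30.0
```

Request:
step_arm(steps=[[0.05,0,0,0,0,0,1],[0.15,0.02,0,0,0,0.05,1],[0.27,0.04,0,0,0,0.1,1],[0.39,0.06,0,0,0,0.138,1],[0.51,0.08,0,0,0,0.138,1],[0.63,0.1,0,0,0,0.138,1],[0.72,0.1,0,0,0,0.138,1],[0.78,0.1,0,0,0,0.138,1]])

```text
time_s: 5.2
position: [0.5046, 0.1627, 0.437]
tcp_rot: [[0.114, 0.993, -0.002], [0.993, -0.114, 0.001], [0.001, -0.002, -1.0]]
force: [0.2, -1.0, -1.8]
opening: 0.315
grasp_force: 30.0
```

```bash
python3 - <<'E'
from h import *
import pickle
s=read_state();print(s["position"],s["tcp_rot"],s["opening"],s["grasp_force"],s["force"])
im,k=cam("wrist");pickle.dump(k,open("kw2.pkl","wb"))
cv2.imwrite("pics/w2.png",cv2.resize(im,(800,600),interpolation=cv2.INTER_CUBIC))
E
```

```text
[0.5046 0.1627 0.437 ] [[ 0.1143  0.9934 -0.0018]
 [ 0.9934 -0.1143  0.001 ]
 [ 0.0008 -0.0019 -1.    ]] 0.3152548746491675 29.96565966095659 [ 0.2297 -1.0173 -1.8288]
```

View pics/w2.png

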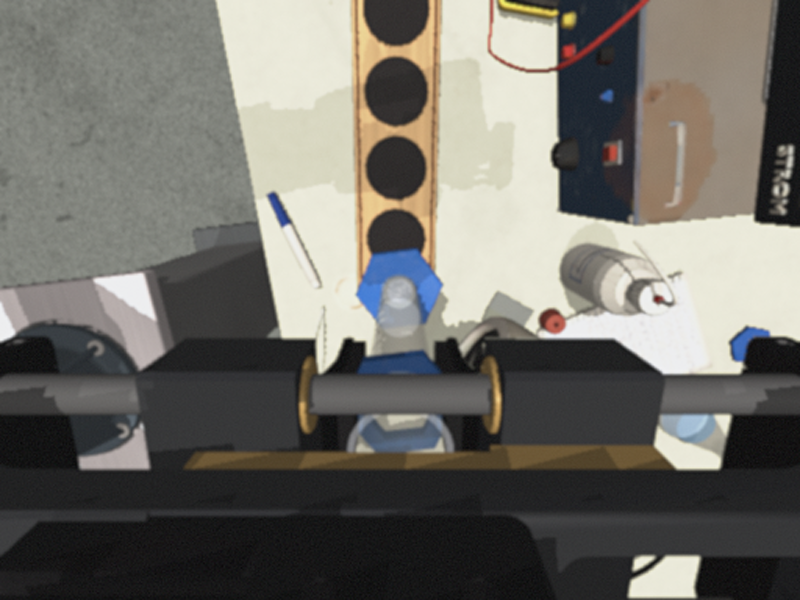

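The cylinder hangs upright, with its foot around (399,287). Discs 3 and 2 are at (396,167) and (396,91).

```bash
python3 - <<'E'
from h import *
import pickle
k=pickle.load(open("kw2.pkl","rb"))
r=lambda u,v,z:ray(k,(u+.5)*.64-.5,(v+.5)*.64-.5,z)[:2]
print(r(396,167.5,.015),r(396,91,.015),"foot",r(399,287,.286))
d=r(396,91,.015)-r(396,167.5,.015);print("d4",r(396,167.5,.015)-d,d,np.linalg.norm(d))
t=[.4985,.165,.25];print(moves(t))
E
```

```text
[0.5107 0.2565] [0.521  0.3438] foot [0.5046 0.1653]
d4 [0.5004 0.1693] [0.0103 0.0873] 0.08788750033282378
[-0.0043 -0.018   0.6234]
```

Request:
step_arm(steps=[[0.009,-0.018,0.1,0,0,0,1],[0.009,-0.018,0.22,0,0,0,1],[0.009,-0.018,0.34,0,0,0,1],[0.009,-0.018,0.46,0,0,0,1],[0.009,-0.018,0.58,0,0,0,1],[0.009,-0.018,0.7,0,0,0,1],[0.009,-0.018,0.78,0,0,0,1],[0.009,-0.018,0.83,0,0,0,1]])

```text
time_s: 5.92
position: [0.4977, 0.1625, 0.1855]
tcp_rot: [[0.117, 0.993, -0.007], [0.993, -0.117, -0.001], [-0.002, -0.007, -1.0]]
force: [-0.6, -0.5, -1.2]
opening: 0.317
grasp_force: 30.0
```

```bash
python3 - <<'E'
from h import *
import pickle
s=read_state();print(s["position"],s["opening"],s["force"])
im,k=cam("wrist");pickle.dump(k,open("kw3.pkl","wb"))
cv2.imwrite("pics/w3.png",cv2.resize(im,(800,600),interpolation=cv2.INTER_CUBIC))
for y in (0,1,2): print(proj(k,np.array([.4995,.1665,.015])+np.array([.0103,.0873,0])*y)*1.5625)
E
```

```text
[0.4977 0.1625 0.1855] 0.31699543475827086 [-0.5723 -0.4679 -1.1765]
[402.0714 278.0939]
[402.2167 152.1969]
[402.386    5.5024]
```

View pics/w3.png

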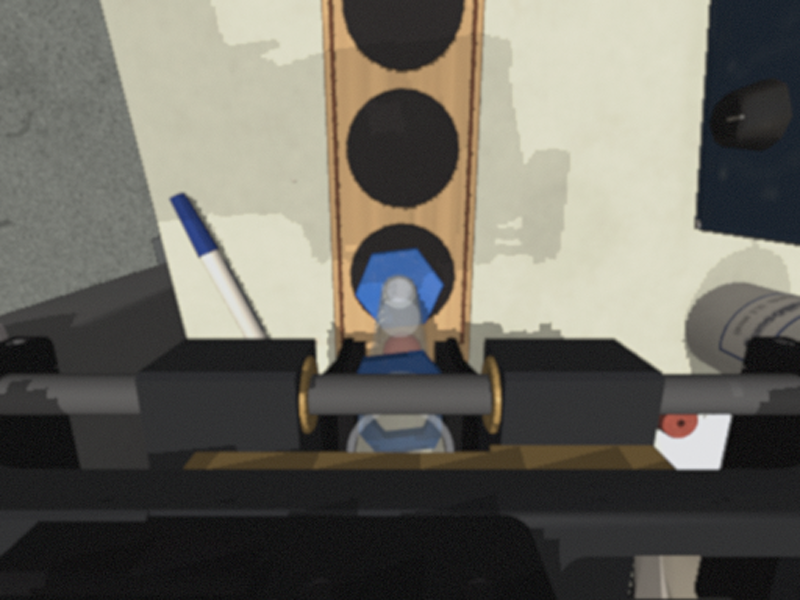

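Disc 4 spans x 351–454, with its top edge at y 225. Disc 3's centre is at (403,148). The foot hangs at (399,287), slightly short of the disc centre.

```bash
python3 - <<'E'
from h import *
import pickle
k=pickle.load(open("kw3.pkl","rb"))
s=read_state();R=np.array(s["tcp_rot"]);print(s["position"],R)
r=lambda u,v,z:ray(k,(u+.5)*.64-.5,(v+.5)*.64-.5,z)[:2]
d=np.array([.1166,.9932])
d3=r(403,148,.015);top=r(402.5,225,.015)
print("d4 a",d3-.088*d,"d4 b",top-.039*d,"foot",r(399,287,.031),"d3",d3)
E
```

```text
[0.4967 0.1623 0.1838] [[ 0.1173  0.9931 -0.0101]
 [ 0.9931 -0.1173 -0.0012]
 [-0.0024 -0.0099 -0.9999]]
d4 a [0.5002 0.1692] d4 b [0.4996 0.1663] foot [0.4968 0.164 ] d3 [0.5105 0.2566]
```

Request:
step_arm(steps=[[0.013,0.009,0,0,0,0,1],[0.013,0.009,0,0,0,0,1],[0.013,0.009,0,0,0,0,1],[0.013,0.009,0,0,0,0,1]])

```text
time_s: 6.3
position: [0.5045, 0.1668, 0.1905]
tcp_rot: [[0.117, 0.993, 0.003], [0.993, -0.117, 0.0], [0.001, 0.003, -1.0]]
force: [0.6, 0.0, -1.2]
opening: 0.312
grasp_force: 30.0
```

Request:
step_arm(steps=[[0,0,0,0,0,0,1],[0,0,0,0,0,0,1],[0,0,0,0,0,0,1],[0,0,0,0,0,0,1],[0,0,0,0,0,0,1],[0,0,0,0,0,0,1]])

```text
time_s: 6.8
position: [0.5035, 0.1666, 0.1891]
tcp_rot: [[0.117, 0.993, 0.0], [0.993, -0.117, -0.0], [-0.0, 0.0, -1.0]]
force: [-0.3, 0.6, -1.4]
opening: 0.313
grasp_force: 30.0
```

```bash
python3 - <<'E'
from h import *
import pickle
s=read_state();print(s["position"],s["tcp_rot"],s["qvel"])
im,k=cam("wrist");pickle.dump(k,open("kw4.pkl","wb"))
cv2.imwrite("pics/w4.png",cv2.resize(im[40:230,180:320],(590,800),interpolation=cv2.INTER_CUBIC)[:600])
# disc_3: dark blob centroid ; foot: blue blob
hsv=cv2.cvtColor(im,cv2.COLOR_BGR2HSV)
n,l,st,c=cv2.connectedComponentsWithStats(((hsv[...,2]<60)).astype(np.uint8))
for i in range(1,n):
    if st[i,4]>300: print("dark",st[i],c[i],ray(k,*c[i],.015))
m=(cv2.inRange(hsv,(100,120,60),(125,255,255)))
n,l,st,c=cv2.connectedComponentsWithStats(m)
for i in range(1,n):
    if st[i,4]>300: 
        cc=(st[i,0]+st[i,2]/2-.5,st[i,1]+st[i,3]/2-.5);print("blue",st[i],cc,ray(k,*cc,.038))
E
```

```text
[0.5035 0.1666 0.1891] [[ 0.117   0.9931  0.    ]
 [ 0.9931 -0.117  -0.    ]
 [-0.      0.     -1.    ]] [ 0.0013  0.247  -0.0273 -0.1128 -0.0341  0.0241]
dark [ 214    0   75   51 3095] [251.3279  21.5037] [0.5191 0.3316 0.015 ]
dark [  437     0    75   163 11130] [476.4867  79.4924] [0.7508 0.2489 0.015 ]
dark [ 218   64   68   73 3923] [251.441   99.6294] [0.5101 0.2568 0.015 ]
dark [221 148  63  59 889] [244.3341 166.3678] [0.4931 0.1853 0.015 ]
dark [    0   186   512   198 59716] [217.2442 314.8352] [ 0.4316 -0.009   0.015 ]
dark [ 283  215  229   74 8161] [376.8182 250.2813] [0.6439 0.0608 0.015 ]
dark [198 216 115  30 959] [255.7998 231.513 ] [0.4968 0.1037 0.015 ]
blue [106 129  28  38 402] (np.float64(119.5), np.float64(147.5)) [0.3672 0.2241 0.038 ]
blue [ 227  159   57   47 1328] (np.float64(255.0), np.float64(182.0)) [0.5038 0.1707 0.038 ]
blue [229 225  52  14 526] (np.float64(254.5), np.float64(231.5)) [0.4964 0.1136 0.038 ]
```

Request:
step_arm(steps=[[0,-0.013,0.0,0,0,0,1],[0,-0.013,0.012,0,0,0,1],[0,-0.013,0.024,0,0,0,1],[0,-0.013,0.034,0,0,0,1],[0,-0.013,0.044,0,0,0,1],[0,-0.013,0.05,0,0,0,1],[0,-0.013,0.05,0,0,0,1],[0,-0.013,0.05,0,0,0,1]])

```text
time_s: 7.52
position: [0.4997, 0.1671, 0.1739]
tcp_rot: [[0.117, 0.993, 0.0], [0.993, -0.117, -0.0], [-0.0, 0.0, -1.0]]
force: [1.0, -0.3, -0.8]
opening: 0.313
grasp_force: 30.0
```

Request:
step_arm(steps=[[0,0,0,0,0,0,1],[0,0,0,0,0,0,1],[0,0,0,0,0,0,1],[0,0,0,0,0,0,1]])

```text
time_s: 7.85
position: [0.4996, 0.1671, 0.174]
tcp_rot: [[0.117, 0.993, -0.0], [0.993, -0.117, -0.0], [-0.0, -0.0, -1.0]]
force: [0.4, 0.4, -0.6]
opening: 0.313
grasp_force: 30.0
```

Request:
step_arm(steps=[[0,0,0.002,0,0,0,1],[0,0,0.004,0,0,0,1],[0,0,0.004,0,0,0,1],[0,0,0.004,0,0,0,1]])

```text
time_s: 8.18
position: [0.4997, 0.1672, 0.1737]
tcp_rot: [[0.117, 0.993, 0.001], [0.993, -0.117, 0.0], [0.0, 0.001, -1.0]]
force: [-0.8, 0.1, 4.9]
opening: 0.318
grasp_force: 29.9
```

Contact made. I'll open and rise.

Request:
step_arm(steps=[[0,0,0,0,0,0,0.2],[0,0,0,0,0,0,0.1],[0,0,0,0,0,0,0],[0,0,0,0,0,0,-0.2],[0,0,0,0,0,0,-0.4],[0,0,0,0,0,0,-0.6],[0,0,0,0,0,0,-0.8],[0,0,0,0,0,0,-1]])

```text
time_s: 8.85
position: [0.4996, 0.1671, 0.1728]
tcp_rot: [[0.117, 0.993, -0.0], [0.993, -0.117, 0.0], [-0.0, -0.0, -1.0]]
force: [-0.5, -0.2, 0.2]
opening: 0.791
grasp_force: 0.0
```

Request:
step_arm(steps=[[0,0,-0.03,0,0,0,-1],[0,0,-0.08,0,0,0,-1],[0,0,-0.15,0,0,0,-1],[0,0,-0.25,0,0,0,-1],[0,0,-0.37,0,0,0,-1],[0,0,-0.5,0,0,0,-1],[0,0,-0.62,0,0,0,-1],[0,0,-0.7,0,0,0,-1]])

```text
time_s: 9.52
position: [0.5004, 0.1672, 0.3877]
tcp_rot: [[0.117, 0.993, 0.006], [0.993, -0.117, 0.001], [0.002, 0.006, -1.0]]
force: [0.4, -0.3, -0.5]
opening: 1.002
grasp_force: 0.0
```

```bash
python3 - <<'E'
from h import *
s=read_state();print(s["position"],s["tcp_rot"],s["opening"])
im,k=cam("side")
b=proj(k,[.4997,.1672,.015]);t=proj(k,[.4997,.1672,.21]);print(b,t)
u,v=map(int,(b+t)/2);cr=im[max(v-75,0):v+75,max(u-100,0):u+100];print(u,v)
cv2.imwrite("pics/s4.png",cv2.resize(cr,(800,600),interpolation=cv2.INTER_CUBIC))
print(moves([.5805,-.377,.38]))
E
```

```text
[0.5004 0.1672 0.3877] [[ 0.1168  0.9931  0.0063]
 [ 0.9932 -0.1168  0.0008]
 [ 0.0015  0.0062 -1.    ]] 1.0018426039559527
[255.0029 223.2199] [253.8844 175.0485]
254 199
[-1.7726  0.4697  0.04  ]
```

View pics/s4.png

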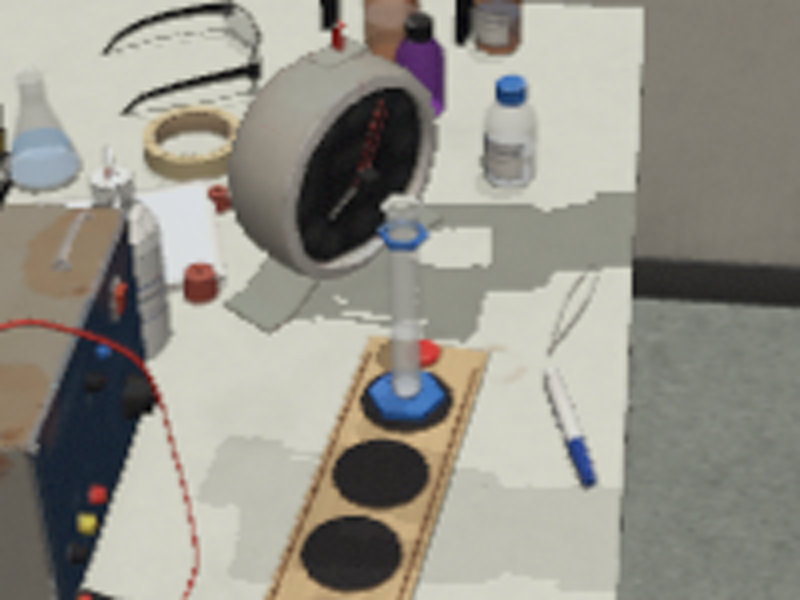

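The cylinder stands upright, centred on disc 4 beside the red button. Next is the red-capped bottle.

Request:
step_arm(steps=[[-0.06,0.02,0,0,0,0,-1],[-0.18,0.06,0,0,0,0,-1],[-0.31,0.1,0,0,0,0,-1],[-0.44,0.14,0,0,0,0,-1],[-0.57,0.18,0,0,0,0,-1],[-0.7,0.22,0,0,0,0,-1],[-0.82,0.24,0,0,0,0,-1],[-0.94,0.26,0,0,0,0,-1]])

```text
time_s: 10.23
position: [0.5438, -0.124, 0.3832]
tcp_rot: [[0.117, 0.993, 0.0], [0.993, -0.117, -0.0], [0.0, 0.0, -1.0]]
force: [0.0, -0.0, -0.5]
opening: 0.997
grasp_force: 0.0
```

Request:
step_arm(steps=[[-0.12,0.04,0,0,0,0,-1],[-0.24,0.08,0,0,0,0,-1],[-0.36,0.12,0,0,0,0,-1],[-0.48,0.16,0,0,0,0,-1],[-0.6,0.18,0,0,0,0,-1],[-0.71,0.2,0,0,0,0,-1],[-0.78,0.21,0,0,0,0,-1],[-0.833,0.21,0,0,0,0,-1]])

```text
time_s: 10.9
position: [0.577, -0.3803, 0.3823]
tcp_rot: [[0.119, 0.993, -0.0], [0.993, -0.119, -0.0], [-0.0, -0.0, -1.0]]
force: [-0.3, 1.1, -0.2]
opening: 0.995
grasp_force: 0.0
```

```bash
python3 - <<'E'
from h import *
s=read_state();print(s["position"],s["tcp_rot"],s["time_s"],moves([.5805,-.3775,.16]),moves([.5805,-.3775,.088]))
E
```

```text
[ 0.577  -0.3803  0.3823] [[ 0.1188  0.9929 -0.0003]
 [ 0.9929 -0.1188 -0.    ]
 [-0.0001 -0.0003 -1.    ]] 10.9 [0.0106 0.0106 0.7411] [0.0106 0.0107 0.9811]
```

Request:
step_arm(steps=[[0.01,0.01,0.12,0,0,0,-1],[0.01,0.01,0.25,0,0,0,-1],[0.01,0.01,0.38,0,0,0,-1],[0.01,0.01,0.51,0,0,0,-1],[0.01,0.01,0.63,0,0,0,-1],[0.01,0.01,0.7,0,0,0,-1],[0.01,0.01,0.74,0,0,0,-1],[0.01,0.01,0.76,0,0,0,-1]])

```text
time_s: 11.57
position: [0.58, -0.3739, 0.1529]
tcp_rot: [[0.116, 0.993, -0.003], [0.993, -0.116, 0.003], [0.002, -0.003, -1.0]]
force: [-0.1, 0.8, -0.9]
opening: 0.998
grasp_force: 0.0
```

Request:
step_arm(steps=[[0,0,0.03,0,0,0,-1],[0,0,0.07,0,0,0,-1],[0,0,0.12,0,0,0,-1],[0,0,0.17,0,0,0,-1],[0,0,0.2,0,0,0,-1],[0,0,0.22,0,0,0,-1],[0,0,0.22,0,0,0,-1],[0,0,0.22,0,0,0,-1]])

```text
time_s: 12.23
position: [0.5811, -0.3753, 0.0893]
tcp_rot: [[0.117, 0.993, 0.001], [0.993, -0.117, -0.001], [-0.0, 0.001, -1.0]]
force: [-0.6, -0.2, -0.0]
opening: 0.999
grasp_force: 0.0
```

Request:
step_arm(steps=[[-0.008,0,0.003,0,0,0,-0.5],[-0.008,0,0.003,0,0,0,0],[-0.008,0,0.003,0,0,0,1],[-0.008,0,0.003,0,0,0,1],[-0.008,0,0.003,0,0,0,1],[-0.008,0,0.003,0,0,0,1],[-0.008,0,0.003,0,0,0,1],[-0.008,0,0.003,0,0,0,1]])

```text
time_s: 12.9
position: [0.5804, -0.3775, 0.0883]
tcp_rot: [[0.117, 0.993, -0.0], [0.993, -0.117, -0.0], [-0.0, 0.0, -1.0]]
force: [-1.5, 0.2, 2.7]
opening: 0.663
grasp_force: 30.0
```

Request:
step_arm(steps=[[0,0,0,0,0,0,1],[0,0,0,0,0,0,1],[0,0,0,0,0,0,1]])

```text
time_s: 13.15
position: [0.5804, -0.3775, 0.0882]
tcp_rot: [[0.117, 0.993, -0.0], [0.993, -0.117, -0.0], [-0.0, -0.0, -1.0]]
force: [-1.5, 1.0, 2.8]
opening: 0.667
grasp_force: 30.0
```

Request:
step_arm(steps=[[0,0,-0.06,0,0,0,1],[0,0,-0.18,0,0,0,1],[0,0,-0.31,0,0,0,1],[0,0,-0.44,0,0,0,1],[0,0,-0.57,0,0,0,1],[0,0,-0.7,0,0,0,1],[0,0,-0.83,0,0,0,1],[0,0,-0.95,0,0,0,1]])

```text
time_s: 13.82
position: [0.5804, -0.377, 0.3744]
tcp_rot: [[0.117, 0.993, 0.0], [0.993, -0.117, 0.0], [0.0, 0.0, -1.0]]
force: [0.2, 0.3, -2.0]
opening: 0.666
grasp_force: 30.0
```

Request:
step_arm(steps=[[0.05,-0.01,0,0,0,0,1],[0.14,-0.03,0,0,0,0,1],[0.25,-0.06,0,0,0,0,1],[0.36,-0.09,0,0,0,0,1],[0.47,-0.12,0,0,0,0,1],[0.58,-0.14,0,0,0,0,1],[0.69,-0.16,0,0,0,0,1],[0.8,-0.18,0,0,0,0,1]])

```text
time_s: 14.48
position: [0.5543, -0.1309, 0.372]
tcp_rot: [[0.117, 0.993, -0.001], [0.993, -0.117, 0.001], [0.001, -0.001, -1.0]]
force: [0.9, 0.7, -2.0]
opening: 0.667
grasp_force: 30.0
```

Request:
step_arm(steps=[[0.11,-0.03,0,0,0,0,1],[0.22,-0.06,0,0,0,0,1],[0.33,-0.09,0,0,0,0,1],[0.44,-0.12,0,0,0,0,1],[0.55,-0.15,0,0,0,0,1],[0.66,-0.18,0,0,0,0,1],[0.77,-0.21,0,0,0,0,1],[0.88,-0.24,0,0,0,0,1]])

```text
time_s: 15.15
position: [0.5134, 0.1396, 0.3722]
tcp_rot: [[0.117, 0.993, -0.001], [0.993, -0.117, 0.0], [0.0, -0.001, -1.0]]
force: [0.1, 0.2, -1.4]
opening: 0.666
grasp_force: 30.0
```

Request:
step_arm(steps=[[0.1,-0.02,0,0,0,0,1],[0.2,-0.04,0,0,0,0,1],[0.28,-0.05,0,0,0,0,1],[0.34,-0.06,0,0,0,0,1],[0.375,-0.06,0,0,0,0,1],[0.385,-0.06,0,0,0,0,1],[0.385,-0.06,0,0,0,0,1],[0.385,-0.06,0,0,0,0,1]])

```text
time_s: 15.82
position: [0.51, 0.2538, 0.3725]
tcp_rot: [[0.117, 0.993, -0.001], [0.993, -0.117, -0.001], [-0.001, -0.001, -1.0]]
force: [-1.0, 0.5, -1.5]
opening: 0.666
grasp_force: 30.0
```

```bash
python3 - <<'E'
from h import *
s=read_state();print(s["position"],s["tcp_rot"],s["time_s"],s["opening"],moves([.5098,.2545,.115]))
E
```

```text
[0.51   0.2538 0.3725] [[ 0.1175  0.9931 -0.0007]
 [ 0.9931 -0.1175 -0.001 ]
 [-0.0011 -0.0006 -1.    ]] 15.8167 0.6663665671606269 [ 0.0031 -0.0003  0.8584]
```

Request:
step_arm(steps=[[0.003,0,0.07,0,0,0,1],[0.003,0,0.18,0,0,0,1],[0.003,0,0.3,0,0,0,1],[0.003,0,0.42,0,0,0,1],[0.003,0,0.54,0,0,0,1],[0.003,0,0.65,0,0,0,1],[0.003,0,0.74,0,0,0,1],[0.003,0,0.8,0,0,0,1]])

```text
time_s: 16.48
position: [0.509, 0.2535, 0.1301]
tcp_rot: [[0.119, 0.993, -0.004], [0.993, -0.119, -0.002], [-0.002, -0.004, -1.0]]
force: [-0.6, -0.1, -2.3]
opening: 0.663
grasp_force: 30.0
```

Request:
step_arm(steps=[[0,0,0.02,0,0,0,1],[0,0,0.04,0,0,0,1],[0,0,0.055,0,0,0,1],[0,0,0.065,0,0,0,1],[0,0,0.065,0,0,0,1],[0,0,0.065,0,0,0,1],[0,0,0.065,0,0,0,1],[0,0,0.065,0,0,0,1]])

```text
time_s: 17.15
position: [0.5104, 0.2558, 0.1142]
tcp_rot: [[0.117, 0.993, 0.001], [0.993, -0.117, 0.0], [0.001, 0.001, -1.0]]
force: [-0.2, -0.0, -2.2]
opening: 0.667
grasp_force: 30.0
```

```bash
python3 - <<'E'
from h import *
s=read_state();print(s["position"],s["tcp_rot"],s["force"],moves([.5098,.2545,.1032]))
im,k=cam("wrist")
hsv=cv2.cvtColor(im,cv2.COLOR_BGR2HSV)
n,l,st,c=cv2.connectedComponentsWithStats(((hsv[...,2]<60)).astype(np.uint8))
for i in range(1,n):
    if st[i,4]>300: print("dark",st[i],c[i],ray(k,*c[i],.015))
cv2.imwrite("pics/w5.png",cv2.resize(im,(800,600),interpolation=cv2.INTER_CUBIC))
E
```

```text
[0.5104 0.2558 0.1142] [[ 0.1167  0.9932  0.0015]
 [ 0.9932 -0.1167  0.0004]
 [ 0.0006  0.0014 -1.    ]] [-0.2472 -0.0123 -2.2363] [-0.0045 -0.0016  0.0368]
dark [ 211    0   87   30 1841] [254.3558  11.6833] [0.5276 0.4041 0.015 ]
dark [ 492    0   20   72 1157] [503.2723  37.3794] [0.7191 0.3638 0.015 ]
dark [ 209   46   92   98 7018] [254.238   94.5255] [0.5204 0.3446 0.015 ]
dark [    0    78   512   306 69708] [262.7016 303.9904] [0.5052 0.146  0.015 ]
dark [ 213  158   83   50 1317] [255.0524 175.3295] [0.5131 0.2775 0.015 ]
dark [175 217  55  25 518] [197.3745 230.832 ] [0.4536 0.2316 0.015 ]
dark [241 217  98  25 565] [310.0442 231.7558] [0.5577 0.2182 0.015 ]
```

View pics/w5.png

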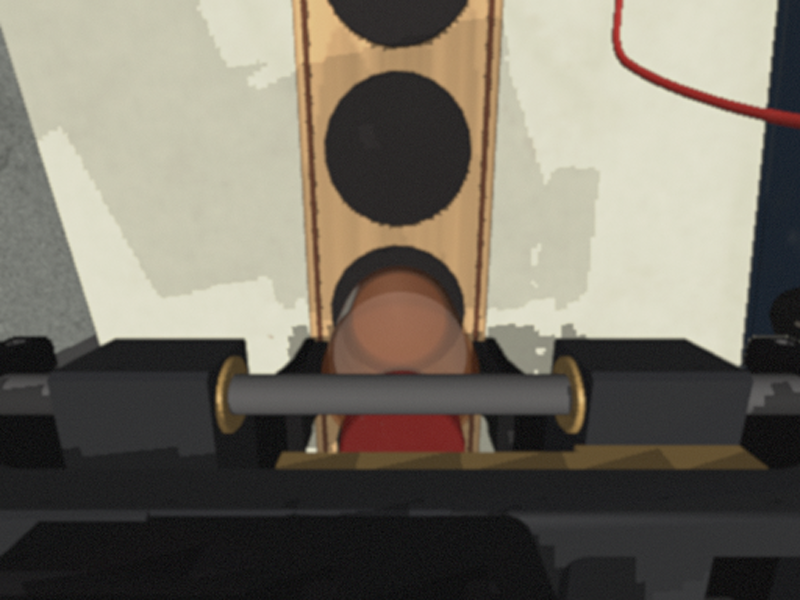

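The bottle hangs over disc 3, centred across the row. Disc 2 measures (.5204,.3446), so no correction is needed. Lowering now.

Request:
step_arm(steps=[[0,0,0.008,0,0,0,1],[0,0,0.016,0,0,0,1],[0,0,0.024,0,0,0,1],[0,0,0.03,0,0,0,1],[0,0,0.034,0,0,0,1],[0,0,0.036,0,0,0,1],[0,0,0.036,0,0,0,1],[0,0,0.036,0,0,0,1]])

```text
time_s: 17.87
position: [0.5098, 0.2556, 0.1032]
tcp_rot: [[0.117, 0.993, -0.0], [0.993, -0.117, 0.0], [-0.0, -0.0, -1.0]]
force: [-1.8, 0.2, 5.6]
opening: 0.662
grasp_force: 30.0
```

Request:
step_arm(steps=[[0,0,0,0,0,0,1],[0,0,0,0,0,0,1],[0,0,0,0,0,0,1]])

```text
time_s: 18.12
position: [0.5098, 0.2556, 0.1032]
tcp_rot: [[0.117, 0.993, -0.0], [0.993, -0.117, 0.0], [0.0, -0.0, -1.0]]
force: [-2.6, -0.2, 5.3]
opening: 0.666
grasp_force: 30.0
```

Request:
step_arm(steps=[[0,0,0,0,0,0,-0.45],[0,0,0,0,0,0,-0.55],[0,0,0,0,0,0,-0.65],[0,0,0,0,0,0,-0.8],[0,0,0,0,0,0,-1],[0,0,0,0,0,0,-1],[0,0,0,0,0,0,-1],[0,0,0,0,0,0,-1]])

```text
time_s: 18.78
position: [0.5101, 0.2556, 0.1026]
tcp_rot: [[0.117, 0.993, 0.0], [0.993, -0.117, -0.0], [-0.0, 0.0, -1.0]]
force: [-0.6, -0.5, -0.6]
opening: 0.991
grasp_force: 0.0
```

Request:
step_arm(steps=[[0,0,-0.03,0,0,0,-1],[0,0,-0.1,0,0,0,-1],[0,0,-0.2,0,0,0,-1],[0,0,-0.33,0,0,0,-1],[0,0,-0.46,0,0,0,-1],[0,0,-0.6,0,0,0,-1],[0,0,-0.73,0,0,0,-1],[0,0,-0.85,0,0,0,-1]])

```text
time_s: 19.45
position: [0.5097, 0.2555, 0.3613]
tcp_rot: [[0.117, 0.993, 0.002], [0.993, -0.117, 0.001], [0.001, 0.002, -1.0]]
force: [0.4, 0.3, 0.2]
opening: 1.001
grasp_force: 0.0
```

```bash
python3 - <<'E'
from h import *
s=read_state();print(s["position"],s["tcp_rot"],s["opening"],moves([.473,-.4155,.36]))
im,k=cam("side")
cv2.imwrite("pics/s5.png",im[124:274,154:354])
E
```

```text
[0.5097 0.2555 0.3613] [[ 0.1168  0.9931  0.0025]
 [ 0.9932 -0.1168  0.0007]
 [ 0.001   0.0024 -1.    ]] 1.0013803576403049 [-2.2358  0.1398  0.0024]
```

Request:
step_arm(steps=[[-0.06,0,0,0,0,0,-1],[-0.17,0.01,0,0,0,0,-1],[-0.3,0.02,0,0,0,0,-1],[-0.43,0.03,0,0,0,0,-1],[-0.56,0.04,0,0,0,0,-1],[-0.69,0.05,0,0,0,0,-1],[-0.82,0.06,0,0,0,0,-1],[-0.95,0.07,0,0,0,0,-1]])

```text
time_s: 20.17
position: [0.4968, -0.0316, 0.3582]
tcp_rot: [[0.117, 0.993, 0.001], [0.993, -0.117, -0.0], [-0.0, 0.001, -1.0]]
force: [0.6, -0.1, 0.1]
opening: 1.0
grasp_force: 0.0
```

Request:
step_arm(steps=[[-0.12,0.01,0,0,0,0,-1],[-0.24,0.02,0,0,0,0,-1],[-0.36,0.03,0,0,0,0,-1],[-0.48,0.04,0,0,0,0,-1],[-0.6,0.05,0,0,0,0,-1],[-0.72,0.06,0,0,0,0,-1],[-0.84,0.07,0,0,0,0,-1],[-0.95,0.07,0,0,0,0,-1]])

```text
time_s: 20.83
position: [0.4848, -0.3176, 0.358]
tcp_rot: [[0.117, 0.993, 0.001], [0.993, -0.117, -0.001], [-0.001, 0.001, -1.0]]
force: [0.8, 0.2, 0.5]
opening: 1.003
grasp_force: 0.0
```

Request:
step_arm(steps=[[-0.1,0,0.05,0,0,0,-1],[-0.2,0,0.15,0,0,0,-1],[-0.28,0,0.27,0,0,0,-1],[-0.32,0,0.39,0,0,0,-1],[-0.336,0,0.5,0,0,0,-1],[-0.336,0,0.58,0,0,0,-1],[-0.336,0,0.64,0,0,0,-1],[-0.336,0,0.67,0,0,0,-1]])

```text
time_s: 21.5
position: [0.4719, -0.4144, 0.1538]
tcp_rot: [[0.118, 0.993, -0.003], [0.993, -0.118, 0.004], [0.004, -0.004, -1.0]]
force: [0.9, 0.1, -0.4]
opening: 1.005
grasp_force: 0.0
```

Request:
step_arm(steps=[[0,0,0,0,0,0,-1],[0,0,0,0,0,0,-1]])

```text
time_s: 21.67
position: [0.4735, -0.4157, 0.1572]
tcp_rot: [[0.117, 0.993, 0.0], [0.993, -0.117, -0.0], [-0.0, 0.0, -1.0]]
force: [0.3, -0.2, 1.0]
opening: 0.999
grasp_force: 0.0
```

```bash
python3 - <<'E'
from h import *
s=read_state();print(s["position"],s["tcp_rot"],s["qvel"],moves([.473,-.4155,.066]))
im,k=cam("wrist");cv2.imwrite("pics/w6.png",cv2.resize(im,(800,600),interpolation=cv2.INTER_CUBIC))
print(proj(k,[.473,-.4155,.106])*1.5625,proj(k,[.473,-.4155,0.05])*1.5625,proj(k,[.602,-.214,0.07])*1.5625)
E
```

```text
[ 0.4735 -0.4157  0.1572] [[ 0.1168  0.9932  0.0003]
 [ 0.9932 -0.1168 -0.0004]
 [-0.0003  0.0004 -1.    ]] [ 0.2114 -1.4888 -1.3609 -0.0192 -0.1643 -0.0329] [ 0.0005 -0.002   0.3038]
[397.3032 339.3553] [397.6271 307.0242] [ 643.6141 -169.5447]
```

View pics/w6.png

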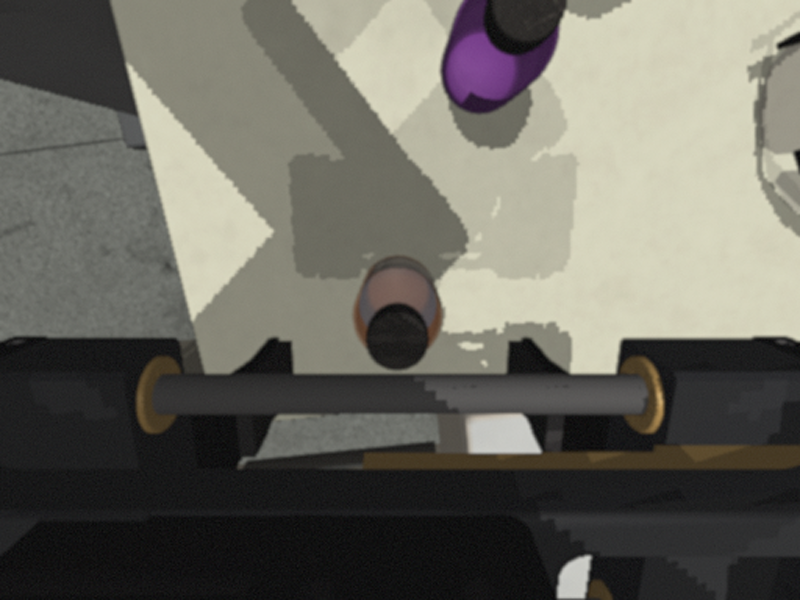

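The black cap is at (398,336) against a predicted (397,339), which is aligned. Descend and grip.

Request:
step_arm(steps=[[0.004,0,0.05,0,0,0,-1],[0.004,0,0.11,0,0,0,-1],[0.004,0,0.17,0,0,0,-1],[0.004,0,0.23,0,0,0,-1],[0.004,0,0.28,0,0,0,-1],[0.004,0,0.303,0,0,0,-0.6],[0.004,0,0.303,0,0,0,-0.2],[0.004,0,0.303,0,0,0,0]])

```text
time_s: 22.38
position: [0.4741, -0.415, 0.067]
tcp_rot: [[0.117, 0.993, 0.001], [0.993, -0.117, -0.002], [-0.002, 0.002, -1.0]]
force: [-0.2, -0.9, 0.3]
opening: 0.852
grasp_force: 0.0
```

Request:
step_arm(steps=[[0,0,0,0,0,0,1],[0,0,0,0,0,0,1],[0,0,0,0,0,0,1],[0,0,0,0,0,0,1],[0,0,0,0,0,0,1],[0,0,0,0,0,0,1],[0,0,0,0,0,0,1],[0,0,0,0,0,0,1]])

```text
time_s: 23.05
position: [0.4733, -0.4146, 0.0666]
tcp_rot: [[0.117, 0.993, -0.0], [0.993, -0.117, -0.001], [-0.001, 0.0, -1.0]]
force: [-1.5, 0.9, 6.2]
opening: 0.561
grasp_force: 30.0
```

Request:
step_arm(steps=[[0,0,-0.06,0,0,0,1],[0,0,-0.18,0,0,0,1],[0,0,-0.31,0,0,0,1],[0,0,-0.44,0,0,0,1],[0,0,-0.57,0,0,0,1],[0,0,-0.7,0,0,0,1],[0,0,-0.83,0,0,0,1],[0,0,-0.95,0,0,0,1]])

```text
time_s: 23.72
position: [0.4734, -0.4139, 0.3526]
tcp_rot: [[0.117, 0.993, 0.001], [0.993, -0.117, 0.0], [0.0, 0.001, -1.0]]
force: [0.4, -1.1, -2.2]
opening: 0.561
grasp_force: 30.0
```

Request:
step_arm(steps=[[0.05,0,0,0,0,0,1],[0.16,-0.01,0,0,0,0,1],[0.28,-0.02,0,0,0,0,1],[0.4,-0.03,0,0,0,0,1],[0.52,-0.03,0,0,0,0,1],[0.64,-0.04,0,0,0,0,1],[0.76,-0.04,0,0,0,0,1],[0.88,-0.05,0,0,0,0,1]])

```text
time_s: 24.38
position: [0.4891, -0.1482, 0.3497]
tcp_rot: [[0.117, 0.993, -0.001], [0.993, -0.117, 0.001], [0.001, -0.001, -1.0]]
force: [0.8, 0.4, -0.9]
opening: 0.562
grasp_force: 30.0
```

Request:
step_arm(steps=[[0.12,-0.01,0,0,0,0,1],[0.24,-0.01,0,0,0,0,1],[0.36,-0.02,0,0,0,0,1],[0.48,-0.03,0,0,0,0,1],[0.6,-0.03,0,0,0,0,1],[0.72,-0.04,0,0,0,0,1],[0.84,-0.04,0,0,0,0,1],[0.96,-0.05,0,0,0,0,1]])

```text
time_s: 25.05
position: [0.5077, 0.1394, 0.3497]
tcp_rot: [[0.117, 0.993, -0.001], [0.993, -0.117, 0.0], [0.0, -0.001, -1.0]]
force: [0.9, -0.0, -2.8]
opening: 0.558
grasp_force: 30.0
```

Request:
step_arm(steps=[[0.12,-0.01,0,0,0,0,1],[0.24,-0.02,0,0,0,0,1],[0.36,-0.03,0,0,0,0,1],[0.47,-0.04,0,0,0,0,1],[0.57,-0.04,0,0,0,0,1],[0.64,-0.04,0,0,0,0,1],[0.68,-0.04,0,0,0,0,1],[0.686,-0.04,0,0,0,0,1]])

```text
time_s: 25.72
position: [0.5197, 0.3452, 0.3494]
tcp_rot: [[0.114, 0.993, -0.002], [0.993, -0.114, 0.0], [-0.0, -0.002, -1.0]]
force: [0.3, -1.0, -2.2]
opening: 0.557
grasp_force: 30.0
```

```bash
python3 - <<'E'
from h import *
s=read_state();print(s["position"],s["tcp_rot"],s["time_s"],s["opening"],moves([.5201,.3430,.0816]))
E
```

```text
[0.5197 0.3452 0.3494] [[ 0.1143  0.9934 -0.0016]
 [ 0.9934 -0.1143  0.0001]
 [-0.0001 -0.0016 -1.    ]] 25.7167 0.5574132475181015 [-0.007   0.0037  0.8925]
```

Request:
step_arm(steps=[[-0.005,0.002,0.07,0,0,0,1],[-0.005,0.002,0.18,0,0,0,1],[-0.005,0.002,0.3,0,0,0,1],[-0.005,0.002,0.42,0,0,0,1],[-0.005,0.002,0.54,0,0,0,1],[-0.005,0.002,0.66,0,0,0,1],[-0.005,0.002,0.75,0,0,0,1],[-0.005,0.002,0.82,0,0,0,1]])

```text
time_s: 26.38
position: [0.5193, 0.3392, 0.1017]
tcp_rot: [[0.118, 0.993, -0.004], [0.993, -0.118, -0.003], [-0.003, -0.004, -1.0]]
force: [0.4, -0.6, -0.3]
opening: 0.561
grasp_force: 30.0
```

Request:
step_arm(steps=[[0,0,0.02,0,0,0,1],[0,0,0.03,0,0,0,1],[0,0,0.03,0,0,0,1],[0,0,0.03,0,0,0,1],[0,0,0.03,0,0,0,1],[0,0,0.03,0,0,0,1]])

```text
time_s: 26.88
position: [0.5217, 0.342, 0.0974]
tcp_rot: [[0.117, 0.993, 0.003], [0.993, -0.117, 0.001], [0.002, 0.003, -1.0]]
force: [-0.4, 0.7, -2.2]
opening: 0.56
grasp_force: 30.0
```

```bash
python3 - <<'E'
from h import *
s=read_state();print(s["position"],s["tcp_rot"],s["force"],moves([.5201,.3430,.0816]))
im,k=cam("wrist")
hsv=cv2.cvtColor(im,cv2.COLOR_BGR2HSV)
n,l,st,c=cv2.connectedComponentsWithStats(((hsv[...,2]<60)).astype(np.uint8))
for i in range(1,n):
    if st[i,4]>300: print("dark",st[i],c[i],ray(k,*c[i],.015))
E
```

```text
[0.5217 0.342  0.0974] [[ 0.1169  0.9931  0.0029]
 [ 0.9931 -0.1169  0.0012]
 [ 0.0015  0.0028 -1.    ]] [-0.4373  0.7051 -2.2441] [ 0.0027 -0.0058  0.0528]
dark [ 418    0   94  242 9271] [478.3132 101.4391] [0.7023 0.4042 0.015 ]
dark [ 204   39   99  105 8158] [252.6529  90.9779] [0.5307 0.432  0.015 ]
dark [ 186  160  140   81 3571] [250.7452 197.0941] [0.5191 0.349  0.015 ]
dark [  0 216  38  29 836] [ 16.945 228.89 ] [0.3158 0.3446 0.015 ]
dark [ 301  217  165   73 7589] [393.5292 254.4927] [0.6385 0.2815 0.015 ]
dark [    0   218   512   166 54545] [227.7483 323.8819] [0.4821 0.2272 0.015 ]
dark [ 214  265   80   24 1667] [255.3935 277.2549] [0.5141 0.2736 0.015 ]
```

Request:
step_arm(steps=[[0.005,-0.003,0.01,0,0,0,1],[0.005,-0.003,0.02,0,0,0,1],[0.005,-0.003,0.03,0,0,0,1],[0.005,-0.003,0.04,0,0,0,1],[0.005,-0.003,0.046,0,0,0,1],[0.005,-0.003,0.05,0,0,0,1],[0.005,-0.003,0.05,0,0,0,1],[0.005,-0.003,0.05,0,0,0,1]])

```text
time_s: 27.6
position: [0.5197, 0.3432, 0.0816]
tcp_rot: [[0.117, 0.993, -0.001], [0.993, -0.117, -0.0], [-0.0, -0.001, -1.0]]
force: [-0.7, -0.4, 4.6]
opening: 0.559
grasp_force: 30.0
```

Request:
step_arm(steps=[[0,0,0,0,0,0,1],[0,0,0,0,0,0,1],[0,0,0,0,0,0,1]])

```text
time_s: 27.85
position: [0.5197, 0.3432, 0.0816]
tcp_rot: [[0.117, 0.993, -0.001], [0.993, -0.117, -0.0], [-0.0, -0.001, -1.0]]
force: [-2.7, -0.4, 4.4]
opening: 0.56
grasp_force: 30.0
```

Landed. I'll release and rise, then check the view for the beaker.

Request:
step_arm(steps=[[0,0,0,0,0,0,-0.25],[0,0,0,0,0,0,-0.35],[0,0,0,0,0,0,-0.5],[0,0,0,0,0,0,-0.7],[0,0,0,0,0,0,-1],[0,0,0,0,0,0,-1],[0,0,0,0,0,0,-1],[0,0,0,0,0,0,-1]])

```text
time_s: 28.52
position: [0.5201, 0.3432, 0.0807]
tcp_rot: [[0.117, 0.993, -0.0], [0.993, -0.117, -0.0], [-0.0, -0.0, -1.0]]
force: [-0.6, 0.7, -0.6]
opening: 0.974
grasp_force: 0.0
```

Request:
step_arm(steps=[[0,0,-0.03,0,0,0,-1],[0,0,-0.1,0,0,0,-1],[0,0,-0.2,0,0,0,-1],[0,0,-0.33,0,0,0,-1],[0,0,-0.46,0,0,0,-1],[0,0,-0.6,0,0,0,-1],[0,0,-0.74,0,0,0,-1],[0,0,-0.88,0,0,0,-1]])

```text
time_s: 29.18
position: [0.5194, 0.343, 0.3467]
tcp_rot: [[0.117, 0.993, 0.001], [0.993, -0.117, 0.0], [0.0, 0.001, -1.0]]
force: [0.3, 0.3, -0.5]
opening: 1.001
grasp_force: 0.0
```

Request:
step_arm(steps=[[-0.06,0,-0.06,0,0,0,-1],[-0.17,0.03,-0.08,0,0,0,-1],[-0.3,0.07,-0.08,0,0,0,-1],[-0.43,0.11,-0.08,0,0,0,-1],[-0.56,0.15,-0.08,0,0,0,-1],[-0.69,0.19,-0.08,0,0,0,-1],[-0.82,0.23,-0.08,0,0,0,-1],[-0.94,0.27,-0.08,0,0,0,-1]])

```text
time_s: 29.85
position: [0.5671, 0.0515, 0.3686]
tcp_rot: [[0.117, 0.993, 0.001], [0.993, -0.117, -0.0], [-0.0, 0.001, -1.0]]
force: [0.5, -0.5, 1.1]
opening: 0.999
grasp_force: 0.0
```

```bash
python3 - <<'E'
from h import *
s=read_state();print(s["position"],s["tcp_rot"],s["opening"],moves([.60,-.25,.37]))
im,k=cam("side")
cv2.imwrite("pics/s6.png",cv2.resize(im[80:305,144:384],(800,600),interpolation=cv2.INTER_CUBIC))
E
```

```text
[0.5671 0.0515 0.3686] [[ 0.1172  0.9931  0.0008]
 [ 0.9931 -0.1172 -0.0003]
 [-0.0002  0.0008 -1.    ]] 0.9990746006934366 [-0.9852  0.2267 -0.0041]
```

View pics/s6.png

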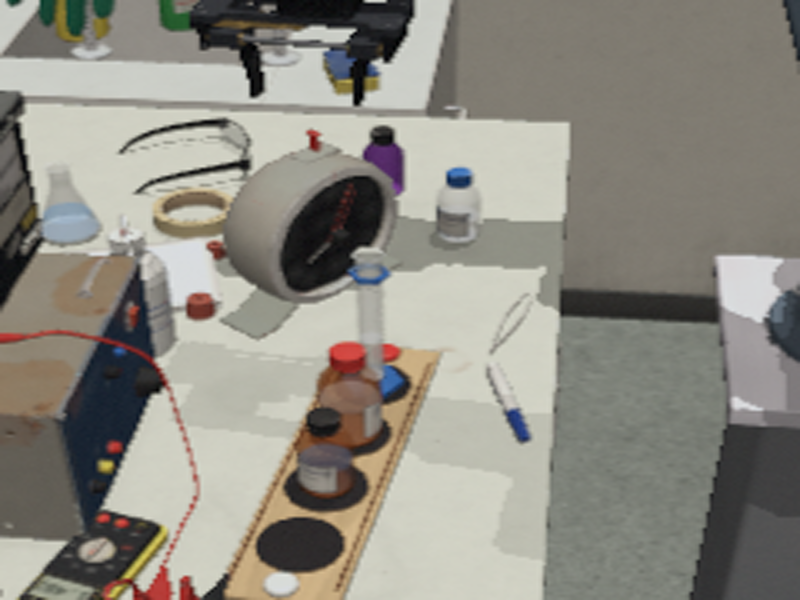

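All three stand properly on discs 4, 3 and 2. Next I'll hover near the beaker, turned about 13° to keep the camera clear of the timer.

Request:
step_arm(steps=[[-0.1,0.02,-0.02,0,0,0,-1],[-0.22,0.05,-0.04,0,0,0.1,-1],[-0.34,0.08,-0.08,0,0,0.2,-1],[-0.46,0.11,-0.1,0,0,0.296,-1],[-0.58,0.14,-0.1,0,0,0.296,-1],[-0.7,0.17,-0.1,0,0,0.296,-1],[-0.82,0.2,-0.1,0,0,0.296,-1],[-0.94,0.23,-0.1,0,0,0.296,-1]])

```text
time_s: 30.57
position: [0.6028, -0.2358, 0.3986]
tcp_rot: [[0.343, 0.939, 0.001], [0.939, -0.343, -0.0], [0.0, 0.001, -1.0]]
force: [1.1, 0.0, -0.5]
opening: 0.999
grasp_force: 0.0
```

Request:
step_arm(steps=[[-0.08,0,0,0,0,0,-1],[-0.12,0,0,0,0,0,-1],[-0.15,0,0,0,0,0,-1],[-0.15,0,0,0,0,0,-1],[-0.15,0,0,0,0,0,-1],[-0.15,0,0,0,0,0,-1],[-0.15,0,0,0,0,0,-1],[-0.15,0,0,0,0,0,-1]])

```text
time_s: 31.23
position: [0.588, -0.2753, 0.3981]
tcp_rot: [[0.341, 0.94, 0.0], [0.94, -0.341, 0.0], [0.0, 0.0, -1.0]]
force: [-0.3, 0.0, 0.7]
opening: 0.998
grasp_force: 0.0
```

```bash
python3 - <<'E'
from h import *
import pickle
s=read_state();print(s["position"],s["tcp_rot"],s["qvel"])
im,k=cam("wrist");pickle.dump(k,open("kw7.pkl","wb"))
cv2.imwrite("pics/w7.png",cv2.resize(im,(800,600),interpolation=cv2.INTER_CUBIC))
for z in(0,.07):print(proj(k,[.6,-.215,z])*1.5625)
E
```

```text
[ 0.588  -0.2753  0.3981] [[ 0.3409  0.9401  0.0003]
 [ 0.9401 -0.3409  0.0001]
 [ 0.0002  0.0002 -1.    ]] [-0.3221  0.101  -0.1098  0.0022 -0.095  -0.1556]
[391.2471 194.6446]
[390.0795 195.699 ]
```

View pics/w7.png

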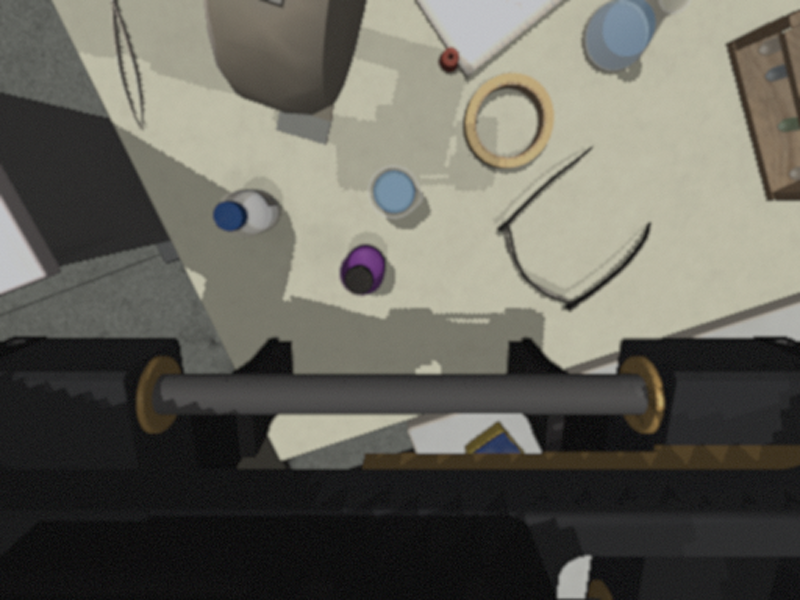

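The beaker fill is at (395,192), almost directly under the camera. The timer's nearest edge is around (300–335,112), which clears the planned body position.

```bash
python3 - <<'E'
from h import *
import pickle
k=pickle.load(open("kw7.pkl","rb"))
r=lambda u,v,z:ray(k,(u+.5)*.64-.5,(v+.5)*.64-.5,z)
p=r(395.5,192,.05);print(p,moves([p[0],p[1],.16]),moves([p[0],p[1],.05]))
E
```

```text
[ 0.6063 -0.2131  0.05  ] [ 0.2164 -0.0137  0.7933] [ 0.2163 -0.0138  1.16  ]
```

Request:
step_arm(steps=[[0.08,-0.01,0.1,0,0,0.05,-1],[0.16,-0.02,0.22,0,0,0.11,-1],[0.21,-0.02,0.34,0,0,0.11,-1],[0.21,-0.02,0.46,0,0,0.11,-1],[0.21,-0.02,0.58,0,0,0.11,-1],[0.21,-0.02,0.68,0,0,0.11,-1],[0.21,-0.02,0.74,0,0,0.11,-1],[0.21,-0.02,0.78,0,0,0.11,-1]])

```text
time_s: 31.95
position: [0.6025, -0.2141, 0.1608]
tcp_rot: [[0.422, 0.907, -0.004], [0.907, -0.422, 0.002], [0.0, -0.005, -1.0]]
force: [0.1, -0.6, -0.3]
opening: 1.0
grasp_force: 0.0
```

Request:
step_arm(steps=[[0,0,0,0,0,0,-1],[0,0,0,0,0,0,-1],[0,0,0,0,0,0,-1],[0,0,0,0,0,0,-1]])

```text
time_s: 32.28
position: [0.6048, -0.2161, 0.1658]
tcp_rot: [[0.422, 0.906, 0.004], [0.906, -0.422, -0.002], [-0.0, 0.004, -1.0]]
force: [-0.7, 0.6, 1.3]
opening: 1.0
grasp_force: 0.0
```

```bash
python3 - <<'E'
from h import *
s=read_state();print(s["position"],s["tcp_rot"],moves([.604,-.2135,.05]))
im,k=cam("wrist");cv2.imwrite("pics/w8.png",im)
hsv=cv2.cvtColor(im,cv2.COLOR_BGR2HSV)
m=cv2.inRange(hsv,(92,60,90),(112,255,255));n,l,st,c=cv2.connectedComponentsWithStats(m)
for i in range(1,n):
    if st[i,4]>300: print(st[i],c[i])
for z in(.0,.05,.07):print(proj(k,[.604,-.2135,z]))
E
```

```text
[ 0.6048 -0.2161  0.1658] [[ 0.4223  0.9064  0.0035]
 [ 0.9064 -0.4223 -0.002 ]
 [-0.0003  0.0041 -1.    ]] [ 0.0069 -0.0077  0.386 ]
[ 231  170   45   39 1382] [252.6498 188.9038]
[253.0701 181.015 ]
[252.8315 192.2634]
[252.7095 198.0147]
```

Request:
step_arm(steps=[[0.005,-0.004,0.05,0,0,0,-1],[0.005,-0.004,0.12,0,0,0,-1],[0.005,-0.004,0.19,0,0,0,-1],[0.005,-0.004,0.26,0,0,0,-1],[0.005,-0.004,0.32,0,0,0,-1],[0.005,-0.004,0.36,0,0,0,-1],[0.005,-0.004,0.38,0,0,0,-1],[0.005,-0.004,0.38,0,0,0,-0.5]])

```text
time_s: 33.0
position: [0.6028, -0.2135, 0.0491]
tcp_rot: [[0.422, 0.906, -0.001], [0.906, -0.422, 0.001], [0.0, -0.001, -1.0]]
force: [-0.5, 0.1, -1.1]
opening: 0.974
grasp_force: 0.0
```

Request:
step_arm(steps=[[0,0,0,0,0,0,0],[0,0,0,0,0,0,1],[0,0,0,0,0,0,1],[0,0,0,0,0,0,1],[0,0,0,0,0,0,1],[0,0,0,0,0,0,1],[0,0,0,0,0,0,1],[0,0,0,0,0,0,1]])

```text
time_s: 33.67
position: [0.6036, -0.2139, 0.0506]
tcp_rot: [[0.422, 0.906, 0.001], [0.906, -0.422, -0.001], [-0.0, 0.001, -1.0]]
force: [0.0, 0.8, 5.2]
opening: 0.642
grasp_force: 30.0
```

Request:
step_arm(steps=[[0,0,0,0,0,0,1],[0,0,0,0,0,0,1],[0,0,0,0,0,0,1]])

```text
time_s: 33.92
position: [0.6037, -0.214, 0.0506]
tcp_rot: [[0.422, 0.906, 0.001], [0.906, -0.422, -0.001], [-0.0, 0.001, -1.0]]
force: [-0.5, -0.1, 5.6]
opening: 0.643
grasp_force: 30.0
```

An opening of about 56 mm means the pads are on the flared rim. I'll reopen, go about 13 mm lower and regrip on the wall.

Request:
step_arm(steps=[[0,0,0,0,0,0,-0.4],[0,0,0,0,0,0,-0.6],[0,0,0,0,0,0,-0.8],[0,0,0,0,0,0,-0.8],[0,0,0,0,0,0,-0.8],[0,0,0.02,0,0,0,-0.8],[0,0,0.04,0,0,0,-0.8],[0,0,0.043,0,0,0,-0.8]])

```text
time_s: 34.58
position: [0.6022, -0.2132, 0.0353]
tcp_rot: [[0.422, 0.906, -0.002], [0.906, -0.422, 0.001], [0.0, -0.003, -1.0]]
force: [-0.7, 0.2, -0.2]
opening: 0.9
grasp_force: 0.0
```

Request:
step_arm(steps=[[0,0,0,0,0,0,-0.3],[0,0,0,0,0,0,0],[0,0,0,0,0,0,1],[0,0,0,0,0,0,1],[0,0,0,0,0,0,1],[0,0,0,0,0,0,1],[0,0,0,0,0,0,1],[0,0,0,0,0,0,1]])

```text
time_s: 35.25
position: [0.6033, -0.2138, 0.0371]
tcp_rot: [[0.422, 0.906, 0.001], [0.906, -0.422, -0.0], [-0.0, 0.001, -1.0]]
force: [1.1, -0.1, 1.0]
opening: 0.632
grasp_force: 29.9
```

Request:
step_arm(steps=[[0,0,0,0,0,0,1],[0,0,0,0,0,0,1],[0,0,0,0,0,0,1]])

```text
time_s: 35.5
position: [0.6034, -0.2138, 0.0371]
tcp_rot: [[0.422, 0.906, 0.001], [0.906, -0.422, -0.0], [-0.0, 0.001, -1.0]]
force: [0.4, 0.1, 1.9]
opening: 0.629
grasp_force: 29.9
```

Request:
step_arm(steps=[[0,0,-0.01,0,0,0,1],[0,0,-0.02,0,0,0,1],[0,0,-0.04,0,0,0,1],[0,0,-0.06,0,0,0,1],[0,0,-0.08,0,0,0,1],[0,0,-0.1,0,0,0,1],[0,0,-0.1,0,0,0,1],[0,0,-0.1,0,0,0,1]])

```text
time_s: 36.17
position: [0.6035, -0.2139, 0.0676]
tcp_rot: [[0.422, 0.906, 0.001], [0.906, -0.422, -0.001], [-0.0, 0.001, -1.0]]
force: [-0.3, 0.4, -1.1]
opening: 0.63
grasp_force: 29.9
```

```bash
python3 - <<'E'
from h import *
s=read_state();print(s["position"],s["opening"],s["force"],s["grasp_force"])
im,k=cam("wrist")
cv2.imwrite("pics/w9.png",cv2.resize(im[140:384,130:380],(800,600)))
E
```

```text
[ 0.6035 -0.2139  0.0676] 0.63003934047276 [-0.2773  0.4005 -1.0619] 29.93704852510291
```

View pics/w9.png

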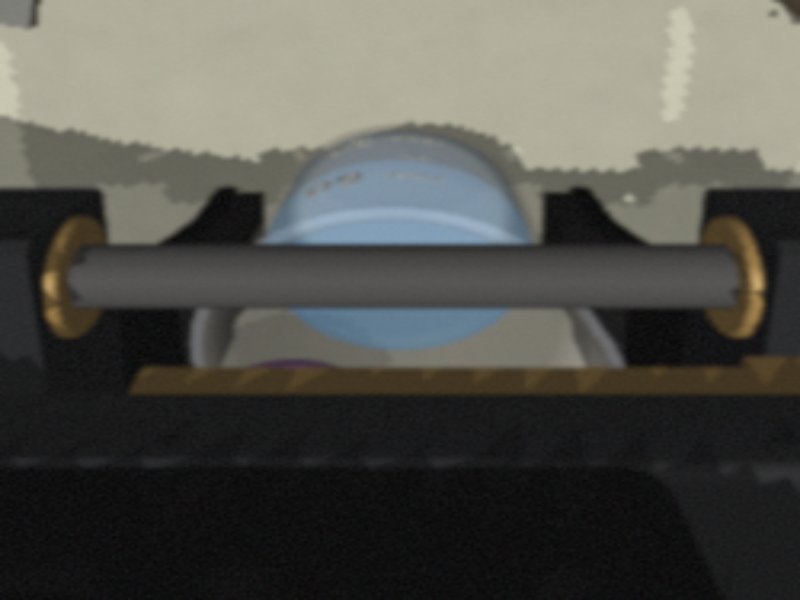

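The beaker is held level and clear. I'll lift and carry it high over the timer.

Request:
step_arm(steps=[[0,0,-0.06,0,0,0,1],[0,0,-0.17,0,0,0,1],[0,0,-0.29,0,0,0,1],[0,0,-0.41,0,0,0,1],[0,0,-0.53,0,0,0,1],[0,0,-0.66,0,0,0,1],[0,0,-0.78,0,0,0,1],[0,0,-0.9,0,0,0,1]])

```text
time_s: 36.88
position: [0.6026, -0.2133, 0.3383]
tcp_rot: [[0.422, 0.906, -0.001], [0.906, -0.422, 0.0], [0.0, -0.001, -1.0]]
force: [0.3, -0.6, 0.1]
opening: 0.63
grasp_force: 29.9
```

Request:
step_arm(steps=[[0.03,-0.02,0,0,0,0,1],[0.1,-0.06,0,0,0,0,1],[0.2,-0.12,0,0,0,0,1],[0.3,-0.18,0,0,0,0,1],[0.4,-0.24,0,0,0,0,1],[0.5,-0.3,0,0,0,0,1],[0.6,-0.36,0,0,0,0,1],[0.7,-0.42,0,0,0,0,1]])

```text
time_s: 37.55
position: [0.5767, 0.0316, 0.3362]
tcp_rot: [[0.423, 0.906, -0.001], [0.906, -0.423, 0.0], [-0.0, -0.001, -1.0]]
force: [0.8, -0.2, -0.3]
opening: 0.628
grasp_force: 29.9
```

Request:
step_arm(steps=[[0.1,-0.06,0,0,0,-0.1,1],[0.2,-0.12,0,0,0,-0.2,1],[0.3,-0.18,0,0,0,-0.3,1],[0.4,-0.24,0,0,0,-0.38,1],[0.5,-0.3,0,0,0,-0.41,1],[0.58,-0.35,0,0,0,-0.41,1],[0.64,-0.39,0,0,0,-0.41,1],[0.67,-0.41,0,0,0,-0.41,1]])

```text
time_s: 38.22
position: [0.5497, 0.2669, 0.336]
tcp_rot: [[0.111, 0.994, -0.002], [0.994, -0.111, 0.001], [0.0, -0.002, -1.0]]
force: [-0.6, -1.1, 0.5]
opening: 0.629
grasp_force: 29.9
```

```bash
python3 - <<'E'
from h import *
s=read_state();print(s["position"],s["tcp_rot"],s["opening"],s["force"],moves([.5304,.4307,.0521]))
E
```

```text
[0.5497 0.2669 0.336 ] [[ 0.1108  0.9938 -0.0016]
 [ 0.9938 -0.1108  0.0006]
 [ 0.0004 -0.0016 -1.    ]] 0.6289003085513453 [-0.6095 -1.0962  0.4565] [ 0.5352 -0.123   0.9468]
```

Request:
step_arm(steps=[[0.08,-0.02,0,0,0,0,1],[0.18,-0.04,0,0,0,0,1],[0.28,-0.06,0,0,0,0,1],[0.38,-0.09,0,0,0,0,1],[0.46,-0.11,0,0,0,0,1],[0.51,-0.12,0.02,0,0,0,1],[0.53,-0.123,0.05,0,0,0,1],[0.53,-0.123,0.12,0,0,0,1]])

```text
time_s: 38.88
position: [0.5337, 0.4275, 0.302]
tcp_rot: [[0.113, 0.994, 0.005], [0.994, -0.113, 0.002], [0.003, 0.005, -1.0]]
force: [1.3, -0.7, -0.5]
opening: 0.629
grasp_force: 29.9
```

Request:
step_arm(steps=[[0,0,0.1,0,0,0,1],[0,0,0.21,0,0,0,1],[0,0,0.33,0,0,0,1],[0,0,0.45,0,0,0,1],[0,0,0.56,0,0,0,1],[0,0,0.66,0,0,0,1],[0,0,0.73,0,0,0,1],[0,0,0.76,0,0,0,1]])

```text
time_s: 39.55
position: [0.5302, 0.4228, 0.0677]
tcp_rot: [[0.115, 0.993, -0.008], [0.993, -0.115, -0.005], [-0.006, -0.007, -1.0]]
force: [-0.9, 0.2, -0.5]
opening: 0.629
grasp_force: 29.9
```

Request:
step_arm(steps=[[0,0,0,0,0,0,1],[0,0,0,0,0,0,1],[0,0,0,0,0,0,1],[0,0,0,0,0,0,1],[0,0,0,0,0,0,1]])

```text
time_s: 39.97
position: [0.5335, 0.4268, 0.0748]
tcp_rot: [[0.114, 0.994, 0.003], [0.994, -0.114, 0.002], [0.002, 0.003, -1.0]]
force: [0.1, 0.1, -1.0]
opening: 0.629
grasp_force: 29.9
```

```bash
python3 - <<'E'
from h import *
s=read_state();print(s["position"],s["tcp_rot"],s["opening"],s["force"],moves([.5304,.4307,.0521]))
E
```

```text
[0.5335 0.4268 0.0748] [[ 0.1137  0.9935  0.0031]
 [ 0.9935 -0.1137  0.0016]
 [ 0.002   0.0029 -1.    ]] 0.6288086211540894 [ 0.1268  0.0762 -1.018 ] [ 0.0117 -0.012   0.0758]
```

Request:
step_arm(steps=[[0.012,-0.01,0.01,0,0,0,1],[0.012,-0.01,0.025,0,0,0,1],[0.012,-0.01,0.04,0,0,0,1],[0.012,-0.01,0.052,0,0,0,1],[0.012,-0.01,0.06,0,0,0,1],[0.012,-0.01,0.064,0,0,0,1],[0.012,-0.01,0.066,0,0,0,1],[0.012,-0.01,0.066,0,0,0,1]])

```text
time_s: 40.63
position: [0.5299, 0.43, 0.0527]
tcp_rot: [[0.114, 0.993, -0.0], [0.993, -0.114, -0.0], [-0.0, -0.0, -1.0]]
force: [-0.4, 0.1, -0.0]
opening: 0.629
grasp_force: 29.9
```

Request:
step_arm(steps=[[0,0,0,0,0,0,1],[0,0,0,0,0,0,1],[0,0,0,0,0,0,1],[0,0,0,0,0,0,1]])

```text
time_s: 40.97
position: [0.53, 0.4302, 0.0533]
tcp_rot: [[0.114, 0.993, 0.0], [0.993, -0.114, 0.0], [0.0, 0.0, -1.0]]
force: [-0.1, -0.4, -1.8]
opening: 0.635
grasp_force: 29.9
```

Request:
step_arm(steps=[[0,0,0.002,0,0,0,1],[0,0,0.004,0,0,0,1],[0,0,0.005,0,0,0,1],[0,0,0.005,0,0,0,1]])

```text
time_s: 41.3
position: [0.53, 0.4303, 0.0521]
tcp_rot: [[0.114, 0.994, 0.0], [0.994, -0.114, 0.0], [0.0, 0.0, -1.0]]
force: [-0.7, 0.9, 2.4]
opening: 0.629
grasp_force: 29.8
```

Touching the disc (+2.4 N). Release gently and rise straight up.

Request:
step_arm(steps=[[0,0,0,0,0,0,-0.35],[0,0,0,0,0,0,-0.45],[0,0,0,0,0,0,-0.6],[0,0,0,0,0,0,-0.8],[0,0,0,0,0,0,-1],[0,0,0,0,0,0,-1],[0,0,0,0,0,0,-1],[0,0,0,0,0,0,-1]])

```text
time_s: 41.97
position: [0.5299, 0.4301, 0.0515]
tcp_rot: [[0.114, 0.994, -0.0], [0.994, -0.114, -0.0], [-0.0, -0.0, -1.0]]
force: [-0.3, 1.0, -0.3]
opening: 0.985
grasp_force: 0.0
```

Request:
step_arm(steps=[[0,0,-0.02,0,0,0,-1],[0,0,-0.07,0,0,0,-1],[0,0,-0.15,0,0,0,-1],[0,0,-0.26,0,0,0,-1],[0,0,-0.39,0,0,0,-1],[0,0,-0.52,0,0,0,-1],[0,0,-0.65,0,0,0,-1],[0,0,-0.78,0,0,0,-1]])

```text
time_s: 42.63
position: [0.5295, 0.4299, 0.2881]
tcp_rot: [[0.114, 0.994, 0.0], [0.994, -0.114, 0.0], [0.0, 0.0, -1.0]]
force: [1.1, 1.3, -0.2]
opening: 0.995
grasp_force: 0.0
```

Request:
step_arm(steps=[[-0.1,-0.08,0,0,0,0,-1],[-0.2,-0.16,0,0,0,0,-1],[-0.3,-0.24,0,0,0,0,-1],[-0.35,-0.3,0,0,0,0,-1],[-0.35,-0.3,0,0,0,0,-1],[-0.35,-0.3,0,0,0,0,-1],[-0.35,-0.3,0,0,0,0,-1]])

```text
time_s: 43.22
position: [0.4297, 0.3367, 0.2865]
tcp_rot: [[0.114, 0.993, 0.003], [0.993, -0.114, 0.001], [0.002, 0.002, -1.0]]
force: [1.2, -0.6, 0.5]
opening: 0.998
grasp_force: 0.0
```

```bash
python3 - <<'E'
from h import *
s=read_state();print(s["position"],s["time_s"])
# numeric check with side camera: caps, beaker fill, foot
im,k=cam("side");hsv=cv2.cvtColor(im,cv2.COLOR_BGR2HSV)
def blob(name,lo,hi,p,r=14):
    q=proj(k,p);m=cv2.inRange(hsv,lo,hi);z=np.zeros_like(m);cv2.circle(z,tuple(int(a) for a in q),r,255,-1);ys,xs=np.nonzero(m&z)
    print(name,"pred",q,"n",len(xs),(xs.min(),xs.max(),ys.min(),ys.max()) if len(xs) else None, ray(k,xs.mean(),ys.mean(),p[2]) if len(xs) else None)
blob("red",(0,150,100),(6,255,255),[.5098,.2556,.133])
blob("black",(0,0,0),(179,255,60),[.52,.3432,.113],8)
blob("beaker",(90,50,90),(115,255,255),[.53,.4303,.04],22)
blob("cyl ring",(100,120,60),(125,255,255),[.4997,.1672,.19],14)
blob("white",(100,120,60),(125,255,255),[.4417,-.1806,.1],12)
E
```

```text
[0.4297 0.3367 0.2865] 43.2167
red pred [247.4261 213.0707] n 99 (np.int64(243), np.int64(261), np.int64(209), np.int64(219)) [0.505  0.2565 0.133 ]
black pred [240.0833 237.8718] n 90 (np.int64(236), np.int64(245), np.int64(233), np.int64(243)) [0.5192 0.3432 0.113 ]
beaker pred [233.1053 277.6241] n 154 (np.int64(225), np.int64(241), np.int64(270), np.int64(282)) [0.5311 0.4247 0.04  ]
cyl ring pred [254.0075 180.35  ] n 7 (np.int64(249), np.int64(259), np.int64(182), np.int64(185)) [0.4897 0.1812 0.19  ]
white pred [281.2632 145.0776] n 0 None None
```

```bash
python3 - <<'E'
from h import *
import pickle
im,k=cam("top");hsv=cv2.cvtColor(im,cv2.COLOR_BGR2HSV)
for n,lo,hi,p,r in(("cyl ring",(100,120,60),(125,255,255),(.4997,.1672,.195),5),("cyl foot",(100,120,60),(125,255,255),(.4997,.1672,.02),12),("white cap",(100,120,60),(125,255,255),(.4417,-.1806,.106),10),("red",(0,150,100),(6,255,255),(.5098,.2556,.141),7),("beaker",(90,40,90),(115,255,255),(.53,.4303,.055),12)):
    q=proj(k,p);m=cv2.inRange(hsv,lo,hi);z=np.zeros_like(m);cv2.circle(z,tuple(int(round(a)) for a in q),r,255,-1);ys,xs=np.nonzero(m&z)
    print(n,q,len(xs),ray(k,xs.mean(),ys.mean(),p[2]) if len(xs) else None)
E
```

```text
cyl ring [207.959  191.1756] 6 [0.4916 0.1681 0.195 ]
cyl foot [213.1682 197.8689] 175 [0.4973 0.1626 0.02  ]
white cap [319.2306 210.8665] 61 [ 0.4417 -0.1808  0.106 ]
red [181.7385 190.7151] 93 [0.508  0.2512 0.141 ]
beaker [133.6764 189.0046] 198 [0.5219 0.4431 0.055 ]
```

```bash
python3 - <<'E'
from h import *
im,k=cam("top");hsv=cv2.cvtColor(im,cv2.COLOR_BGR2HSV)
for s in(40,70,100):
    m=cv2.inRange(hsv,(90,s,70),(115,255,255))[170:210,115:155]
    n,l,st,c=cv2.connectedComponentsWithStats(m)
    for i in range(1,n):
        if st[i,4]>15: print(s,st[i],c[i]+[115,170],ray(k,*(c[i]+[115,170]),.05))
print("wbutton",proj(k,[.537,.488,.02]),"d1 disc",proj(k,[.5303,.4305,.015]))
m=cv2.inRange(hsv,(90,40,70),(115,255,255))[172:206,115:155];print("\n".join("".join("#" if v else "." for v in r) for r in m))
E
```

```text
40 [  0   7  28  33 649] [126.4961 196.2111] [0.5067 0.4553 0.05  ]
70 [ 1 11 10  7 17] [120.1765 184.5882] [0.5465 0.4774 0.05  ]
wbutton [119.5211 188.648 ] d1 disc [136.6034 190.4907]
........................................
........................................
........................................
........................................
........................................
.............##.........................
............####........................
...........#####........................
...........######.......................
..........#######.......................
.......##.########......................
.....##############.....................
...################.....................
.##################.....................
###################.....................
####################....................
####################....................
#####################...................
#####################...................
#####################...................
######################..................
######################..................
######################..................
#######################.................
#######################.................
########################................
########################................
########################................
#########################...............
#########################...............
##########################..............
##########################..............
##########################..............
###########################.............
```

In the top view, the beaker mask is just the arm passing in front. The side view puts the beaker fill at columns 225–241, against a predicted 233, so it's centred. Handing in.

```bash
python3 -c "
from rig import *
print(hand_in())"
```

```text
the job is handed in; nothing more can be done
None
```

I handed the job in with the four things standing in height order: cylinder on disc_4 next to the red button, red-capped bottle on disc_3, black-capped bottle on disc_2, and beaker on disc_1 at the white button. The white bottle was not moved; I checked the beaker's final position only by pixel measurement in the side view, and the hand-in returned no verdict.

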